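# Put the ink scrapers and markers back in their dock

## Robot

A 7-joint arm with a two-finger parallel gripper is mounted at the origin on the work surface; the furniture and walls round the work are solid. World frame = base frame: x ahead of the robot, y to its left, z up, the work surface at z = 0. Lengths are in m, angles in rad, forces in N, time in s.
With the tool pointing down it reaches from about 0.4 to 0.85 m from the base axis. Payload 10.4 kg.
Tool frame: the origin (TCP) lies at the very end of the fingers, on their centre line; the grasp point (between the pads) lies 19 mm behind it (r.pinch_z is the distance from the TCP to the grasp point, in m); z points along the fingers, y is the line along which they close (so a half turn about z gives the same grasp; the last joint's range is limited). The gripper opens to 87 mm and grips with 3 to 60 N. Pads are 19 mm wide; open, the fingers measure 117 mm over their backs; the gripper's body (75 mm by 190 mm) begins 51 mm behind the grasp point.
Start: joints at [-1.366, 0.332, -0.065, 1.46, 0.022, 1.35, -0.088], TCP at [0.141, 0.609, 0.223] pointing down, gripper open.
Joint ranges: [-2.6, 2.6], [-0.5, 2.12], [-1.47, 1.34], [0.16, 2.42], [-1.27, 4.41], [0.06, 2.06], [-2.6, 2.6]. Speed limits (rad/s): [2.22, 2.22, 2.79, 2.79, 3.14, 3.14, 3.14].

## Interface

Orientations are given as a unit quaternion [x, y, z, w].
In Python, from bench import r, camera gives the robot as it stands. The module is installed in compiled form; this text tells all that it offers.
- The arm moves only by the shell command python3 -m pendant 'ROWS' [FORCE]. ROWS is JSON, a list of rows, each an object with "dp": the shift along the tool's x, y, z as a fraction of full scale, a list of three; "rotation": the turn, a rotation vector about the tool's x, y, z as a fraction of full scale, a list of three; "jaw": the opening, from 0 (shut) to 1 (fully open). A call has 1 to 8 rows; each row is the pose to reach, as a shift and turn from the pose commanded when the call began, along the tool's axes at that moment, turning the shorter way round; what a row does not reach only later rows make up. Full scale, the value 1, is 0.15 m for a shift and 2 pi rad for a turn. A row lasts 1/8 s, in which the tool goes at most 62.5 mm and 10.7 degrees, less where a joint would pass 70% of its speed; a pose out of reach is approached as far as the arm can. A call with a number of a shift or a turn outside -1 to 1 is refused whole. A call with a gripper value outside its range is refused whole. The fingers move at their own pace and stop on an object; FORCE is the grip in N (left out, the last holds). Time passes only in rows, so rows that repeat a pose let the fingers close. It gives the time, the measured TCP pose, the force, the opening and the grip force at its end, in the units of the state.
- r.read_state(): the state, without advancing time (a new reading comes with each control period).
- camera(name): name is "scene" or "top" or "wrist"; returns a dict with "image" (480x640x3 uint8, red, green, blue), "z_map" (480x640 float32, m along the optical axis (not along the pixel's ray), 0 where there is no reading), "mtx" (3x3 intrinsics, pixels), "T" (4x4, takes a point from camera to world coordinates). Camera axes: x right, y down, z forward; pixel columns grow to the right and rows downward; lengths in m; the calibration is good to about 2 mm. A picture is of the moment at which its call begins.
- r.close_job(): hands the job in; it is judged then, once.
The state is a dict: "time": time; "joint_positions": joint angles; "joint_vel": joint speeds; "joint_torque": joint torques, N m; "ee_pos": TCP position; "eef_rot": TCP orientation; "ft_force": force on the tool from outside, world axes, zero at the start; "torque": the same for the moment, N m; "width": finger opening in m; "grip_force": force on a finger pad.
Only numpy, scipy, OpenCV 4.12 (cv2) and the standard library are available. Lean on these libraries where they do the work, as an engineer would, in place of code of your own. Each camera call takes 0.05 s, during which the arm holds its last target. There are 200 camera calls.

## Task

Put the inking tools away in the wooden dock: slide every flat scraper, blade first and fully home, into the slot of its own width (the paint on its handle matches the dot above the slot), and push every marker to the bottom of a bore of its own thickness, the thick one in the wide bore and each slim one in either of the two narrow bores. The yellow scraper and the orange marker have been left in the wrong holes, and not every tool is there each time; leave the jars standing where they are.

Things in the scene. Friction and masses are not known exactly. Their poses are not given: they have to be found in the camera images.
- dock: fixed wooden block 85 deep (x) x 422 wide (y) mm, top at z=76 (80 at the back edge), on 8 mm feet. Origin: centre of its underside on the table; x from front face (x=-42.5) to back, y left. Front, left to right: large, medium, small blade slots, one wide and two slim marker bores, level, 70 mm deep with closed ends. Dots on top above the slots: red large, yellow medium, blue small.
- mouth_large (a point): centre of the mouth of the large slot: 86 mm wide, 6 mm high, with lips sloping from 16 mm high at the face to 6 mm at 10 mm depth; red dot, on the front face of the dock, 42 mm above the table; x points straight into the hole, z up
- mouth_medium (a point): centre of the mouth of the medium slot: 66 mm wide, else as the large one; yellow dot, on the front face of the dock, 42 mm above the table; x points straight into the hole, z up
- mouth_small (a point): centre of the mouth of the small slot: 46 mm wide, else as the large one; blue dot, on the front face of the dock, 42 mm above the table; x points straight into the hole, z up
- mouth_wide (a point): centre of the mouth of the wide marker bore: 27 mm diameter, plain edge, on the front face of the dock, 42 mm above the table; x points straight into the hole, z up
- mouth_slim_a (a point): centre of the mouth of the left slim marker bore: 20 mm diameter, plain edge, on the front face of the dock, 42 mm above the table; x points straight into the hole, z up
- mouth_slim_b (a point): centre of the mouth of the right slim marker bore: 20 mm diameter, plain edge, on the front face of the dock, 42 mm above the table; x points straight into the hole, z up
- scraper_large: large flat scraper: dark wooden handle 95x24x18 mm, butt dipped in red paint; steel blade 80 mm wide, 3 mm thick. Origin: grip, centre of the handle's underside; x to the blade edge at x=132 mm; z square to the blade. Handle x -45..50, z 0..18; blade at z 7.5..10.5 (same either face up), full width from x=70. 85 g, balance near x=10. Flat on the table left of the dock, blade to +y. May be absent.
- scraper_large_tip (a point): middle of the front edge of the large scraper's blade
- scraper_medium: medium flat scraper: dark wooden handle 95x24x18 mm, butt dipped in yellow paint; steel blade 60 mm wide, 3 mm thick. Origin: grip, centre of the handle's underside; x to the blade edge at x=132 mm; z square to the blade. Handle x -45..50, z 0..18; blade at z 7.5..10.5 (same either face up), full width from x=70. 85 g, balance near x=10. Starts in the large slot (wrong), handle out to -x, sagging.
- scraper_medium_tip (a point): middle of the front edge of the medium scraper's blade
- scraper_small: small flat scraper: dark wooden handle 95x24x18 mm, butt dipped in blue paint; steel blade 40 mm wide, 3 mm thick. Origin: grip, centre of the handle's underside; x to the blade edge at x=132 mm; z square to the blade. Handle x -45..50, z 0..18; blade at z 7.5..10.5 (same either face up), full width from x=70. 85 g, balance near x=10. Flat on the table left of the dock, blade to +y. May be absent.
- scraper_small_tip (a point): middle of the front edge of the small scraper's blade
- marker_wide: thick round paint marker, black barrel with a white end, 150 mm long (its own y axis), 21 to 23 mm thick, 22 g; it can roll; origin under the middle of its length. Lies on the table in front of the dock. Either end may go in first. May be absent.
- marker_wide_mid (a point): point on the axis of the thick marker, middle of its length; y along the marker
- marker_red: slim round paint marker, black with a red end, 130 mm long (its own y axis), 13 to 15 mm thick, 22 g; it can roll; origin under the middle of its length. Lies on the table in front of the dock. Either end may go in first. May be absent.
- marker_red_mid (a point): point on the axis of the slim marker, middle of its length; y along the marker
- marker_orange: slim round paint marker, all orange, 128 mm long (its own y axis), 12 to 14 mm thick, 22 g; it can roll; origin under the middle of its length. Always present; starts in the wide bore (wrong), half of it sticking out towards the robot. Either end may go in first.
- marker_orange_mid (a point): point on the axis of the orange marker, middle of its length; y along the marker
- ink_jar: brown ink jar with a black lid, 61 mm across, 98 mm high, standing on the table; origin under its centre; to be left alone
- white_jar: small white jar with a black lid, 53 mm across, 66 mm high, standing on the table; origin under its centre; to be left alone
- water_jar: open clear brush-water jar, 86 mm across, 95 mm high, standing on the table; origin under its centre; to be left alone

How it is judged:
At the end, for the whole second after the job is handed in: Each scraper present is in its own slot, blade edge within 10 mm of the closed end; each marker present is in a bore of its own thickness (slim ones in either slim bore), leading end within 10 mm of the closed end; all lie along their holes within about 8.5 degrees, let go, at rest (x of scraper_large_tip in the frame of mouth_large above 0.06 m and y of scraper_large_tip in the frame of mouth_large between -0.008 and 0.008 m and z of scraper_large_tip in the frame of mouth_large between -0.006 and 0.006 m and angle between the x axis of each of scraper_large, scraper_medium, scraper_small and the x axis of dock, either way round below 0.15 rad and linear speed of each of scraper_large, scraper_medium, scraper_small, marker_wide, marker_red, marker_orange below 0.02 m/s and x of scraper_medium_tip in the frame of mouth_medium above 0.06 m and y of scraper_medium_tip in the frame of mouth_medium between -0.008 and 0.008 m and z of scraper_medium_tip in the frame of mouth_medium between -0.006 and 0.006 m and x of scraper_small_tip in the frame of mouth_small above 0.06 m and y of scraper_small_tip in the frame of mouth_small between -0.008 and 0.008 m and z of scraper_small_tip in the frame of mouth_small between -0.006 and 0.006 m and x of marker_wide_mid in the frame of mouth_wide above -0.015 m and y of marker_wide_mid in the frame of mouth_wide between -0.009 and 0.009 m and z of marker_wide_mid in the frame of mouth_wide between -0.009 and 0.009 m and ((x of marker_red_mid in the frame of mouth_slim_a above -0.005 m and y of marker_red_mid in the frame of mouth_slim_a between -0.009 and 0.009 m and z of marker_red_mid in the frame of mouth_slim_a between -0.009 and 0.009 m) or (x of marker_red_mid in the frame of mouth_slim_b above -0.005 m and y of marker_red_mid in the frame of mouth_slim_b between -0.009 and 0.009 m and z of marker_red_mid in the frame of mouth_slim_b between -0.009 and 0.009 m)) and ((x of marker_orange_mid in the frame of mouth_slim_a above -0.004 m and y of marker_orange_mid in the frame of mouth_slim_a between -0.009 and 0.009 m and z of marker_orange_mid in the frame of mouth_slim_a between -0.009 and 0.009 m) or (x of marker_orange_mid in the frame of mouth_slim_b above -0.004 m and y of marker_orange_mid in the frame of mouth_slim_b between -0.009 and 0.009 m and z of marker_orange_mid in the frame of mouth_slim_b between -0.009 and 0.009 m)) and angle between the y axis of each of marker_wide, marker_red, marker_orange and the x axis of dock, either way round below 0.15 rad); the robot touches nothing.
It fails at once if the ink jar is knocked over or shifted by more than 3 cm (distance of ink_jar from where it was at the start of the episode above 0.03 m).
It fails at once if the white jar is knocked over or shifted by more than 3 cm (distance of white_jar from where it was at the start of the episode above 0.03 m).
It fails at once if the water jar is knocked over or shifted by more than 3 cm (distance of water_jar from where it was at the start of the episode above 0.03 m).
Of scraper_large, scraper_small, marker_wide, marker_red only 3 to 4 are there at a start; the rules pass over those that are not, and their reading is None.
At some moment in a run one of scraper_large, scraper_small may be knocked a few centimetres aside while the robot is not near it.
Once in a run the grip may slacken for a moment while it holds something.
It also fails if it takes over 210 s, if anything falls off the work surface, if the arm or the gripper's body presses on something with over 40 N, if the wrist force passes 120 N, or if a joint passes its speed limit or range.

## Working session

There is one attempt and no reset: what is moved stays moved. The work goes in short steps, Python scripts to look and compute and a shell command to move; the robot and the scene stay as the last step left them, time stands still between calls to the robot, and variables do not carry over. Pictures are saved under pics/ and viewed, at most 14 in all, crops included, and the job is handed in when it is done.

```bash
mkdir -p pics
cat > h.py <<'E'
import numpy as np, cv2
from bench import r, camera
from scipy.spatial.transform import Rotation as R
def snap(n,f):
    c=camera(n); cv2.imwrite('pics/'+f+'.png',c['image'][:,:,::-1]); np.savez(f+'.npz',**c); return c
def cloud(c):
    z=c['z_map']; K=c['mtx']; v,u=np.mgrid[:480,:640]
    P=np.stack([(u-K[0,2])/K[0,0]*z,(v-K[1,2])/K[1,1]*z,z],-1)
    return P@c['T'][:3,:3].T+c['T'][:3,3]
E
python3 - <<'E'
from h import *
s=r.read_state(); print({k:np.round(v,3) for k,v in s.items()})
for n in ['top','scene']:
    c=snap(n,n+'0'); print(n,c['T'].round(3).tolist(),c['mtx'].round(1).tolist())
E
```

```text
{'time': np.float64(0.0), 'joint_positions': array([-1.366,  0.333, -0.065,  1.461,  0.022,  1.35 , -0.088]), 'joint_vel': array([ 0.   ,  0.001, -0.001, -0.001,  0.001, -0.001,  0.   ]), 'joint_torque': array([-1.0000e-03, -6.2326e+01,  2.4000e-02, -3.8989e+01, -6.2000e-02,
        4.0000e-02,  0.0000e+00]), 'ee_pos': array([0.141, 0.608, 0.222]), 'eef_rot': array([ 0.114,  0.994, -0.001, -0.   ]), 'ft_force': array([0.145, 0.186, 0.521]), 'torque': array([-0.028, -0.004, -0.007]), 'grip_force': np.float64(0.0), 'width': np.float64(0.087)}
top [[0.013, -0.988, 0.155, 0.277], [-1.0, -0.015, -0.012, 0.049], [0.014, -0.155, -0.988, 1.389], [0.0, 0.0, 0.0, 1.0]] [[460.2, 0.0, 323.9], [0.0, 460.2, 245.0], [0.0, 0.0, 1.0]]
scene [[0.751, -0.374, 0.544, -0.242], [-0.66, -0.438, 0.61, -0.748], [0.01, -0.817, -0.576, 0.834], [0.0, 0.0, 0.0, 1.0]] [[487.0, 0.0, 321.2], [0.0, 487.0, 244.4], [0.0, 0.0, 1.0]]
```

View pics/top0.png

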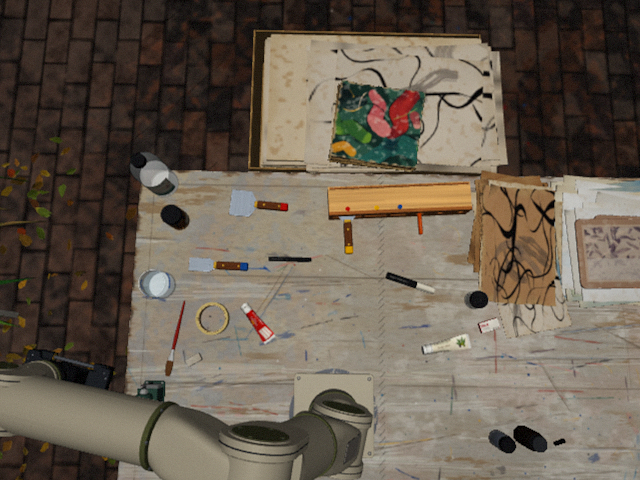

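View pics/scene0.png

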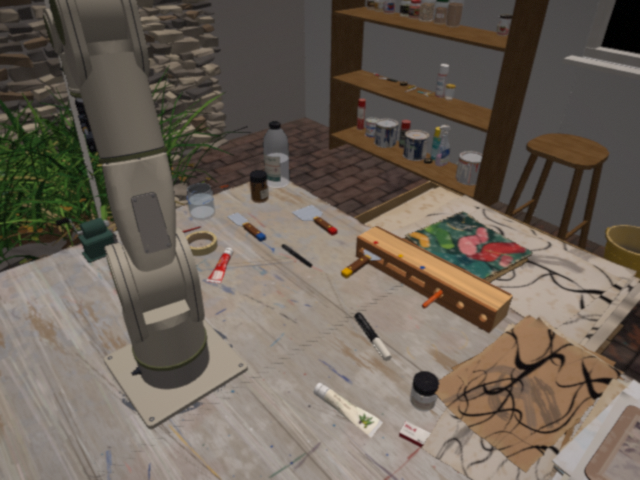

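The top view shows that all the tools are present. Pixel positions:
- Large scraper at (260,206), small scraper at (220,266), medium scraper in the large slot (348,235).
- Orange marker in the wide bore (420,225), slim black marker (290,259), thick marker (410,283).
- Jars at (175,217), (157,285) and (476,299).

The scene view shows the dock front, with free bores near (460,303) and (484,319).

```bash
cat >> h.py <<'E'
def obj(P,box,zlo,zhi,m=None):
    u0,v0,u1,v1=box; Q=P[v0:v1,u0:u1].reshape(-1,3)
    k=(Q[:,2]>zlo)&(Q[:,2]<zhi)
    if m is not None: k&=m[v0:v1,u0:u1].ravel()
    Q=Q[k]; (cx,cy),(w,h),a=cv2.minAreaRect((Q[:,:2]*1000).astype(np.float32))
    ev,V=np.linalg.eigh(np.cov(Q[:,:2].T)); d=V[:,1]
    return len(Q),np.round([cx,cy,w,h,a],1),'mean',Q.mean(0).round(4),'dir',np.degrees(np.arctan2(d[1],d[0])).round(1)
E
python3 - <<'E'
from h import *
c=dict(np.load('top0.npz')); P=cloud(c)
for n,b,lo,hi in [('dock',(320,175,480,222),.06,.1),('L',(222,180,296,225),.005,.03),('S',(185,250,254,280),.005,.03),('Shandle',(216,255,254,275),.012,.03),('Lhandle',(256,190,296,220),.012,.03),
 ('red',(262,250,320,268),.006,.03),('wide',(380,262,440,298),.008,.04),('orange',(412,212,430,240),.03,.06),('medh',(340,220,358,260),.02,.07),
 ('ink',(155,200,192,232),.08,.12),('white',(460,285,490,312),.05,.08),('water',(135,265,180,303),.07,.12)]:
    print(n,*obj(P,b,lo,hi))
hsv=cv2.cvtColor(c['image'],cv2.COLOR_RGB2HSV)
for n,(u,v) in dict(red=(348,209),yel=(373,208),blu=(400,206)).items(): print(n,P[v,u].round(4),hsv[v,u])
s=dict(np.load('scene0.npz'));
im=s['image'][210:340,330:530,::-1]; cv2.imwrite('pics/crop1.png',cv2.resize(im,None,fx=4,fy=4,interpolation=cv2.INTER_CUBIC))
t=c['image'][175:265,320:480,::-1]; cv2.imwrite('pics/crop2.png',cv2.resize(t,None,fx=5,fy=5,interpolation=cv2.INTER_CUBIC))
E
```

```text
dock 4139 [ 629.4 -187.3   87.8  422.7    3.4] mean [ 0.6275 -0.1865  0.0746] dir 93.4
L 822 [630.4 234.7 125.4 213.8   3. ] mean [0.6194 0.2569 0.011 ] dir 84.6
S 568 [427.4 348.6  88.1 182.8   2.3] mean [0.4291 0.3576 0.012 ] dir 87.7
Shandle 229 [427.8 308.7  94.3  23.7  87.1] mean [0.4277 0.3085 0.0161] dir 87.7
Lhandle 218 [614.  194.7  96.9  25.1  86.3] mean [0.6139 0.1941 0.0163] dir 85.3
red 169 [449.6 135.1  34.5 141.3   9. ] mean [0.4507 0.1362 0.0106] dir 89.8
wide 359 [ 385.8 -226.1  143.4   60.2   89.9] mean [ 0.3836 -0.2258  0.0171] dir 72.0
orange 117 [ 567.4 -264.9   66.4   55.5   20.7] mean [ 0.5688 -0.2537  0.0391] dir 178.8
medh 277 [516.5 -37.2 100.7  25.    4.6] mean [ 0.515 -0.037  0.043] dir -175.9
ink 339 [565.1 475.8  57.4  56.4  20.1] mean [0.5642 0.4741 0.0944] dir 67.1
white 313 [ 344.  -420.1   59.1   65.6   87.6] mean [ 0.3395 -0.4172  0.0612] dir 132.7
water 243 [367.6 514.   77.3  78.9  27.8] mean [0.3668 0.5088 0.0843] dir 80.4
red [ 0.5905 -0.0361  0.0766] [  0 255 169]
yel [ 0.5953 -0.1096  0.0746] [ 17 139 203]
blu [ 0.6021 -0.1886  0.0767] [108 232 132]
```

View pics/crop1.png

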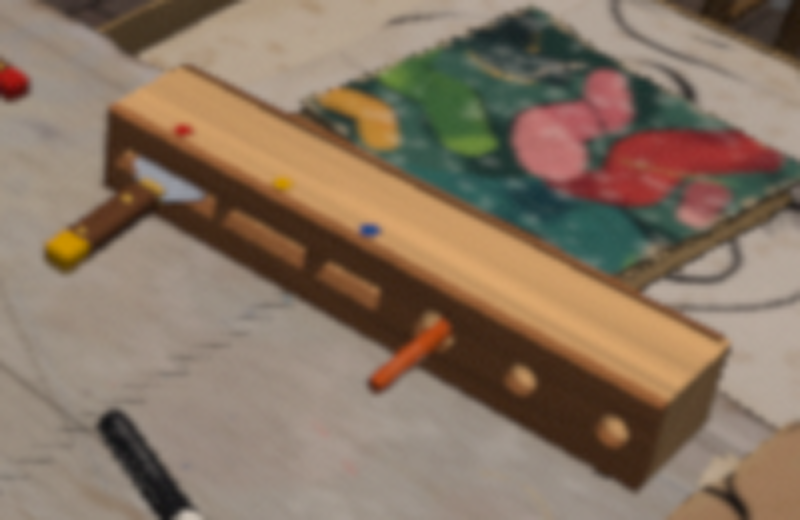

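The crop shows the slot mouths in the full scene image at about medium (396,269), small (417,281), slim_a (460,305) and slim_b (483,318). The yellow scraper's blade sits in the large slot and its handle sags slightly.

```bash
cat >> h.py <<'E'
TH=np.radians(3.4); DC=np.array([.6294,-.1873,0.])   # dock yaw, centre
RD=R.from_euler('z',TH)
def toD(p): return RD.inv().apply(np.asarray(p)-DC)
def toW(p): return RD.apply(np.asarray(p))+DC
def ray(c,u,v,n,d):  # pixel ray with plane n.p=d
    K=c['mtx'];T=c['T'];q=T[:3,:3]@np.array([(u-K[0,2])/K[0,0],(v-K[1,2])/K[1,1],1.]);o=T[:3,3]
    return o+q*(d-n@o)/(n@q)
def go(p,yaw,pitch=0,world=True):
    """p TCP, yaw deg (0: closing along world y), pitch deg about tool y"""
    s=r.read_state(); Rc=R.from_quat(s['eef_rot']); p=np.asarray(p) if world else toW(p)
    Rt=R.from_euler('z',yaw,degrees=True)*R.from_quat([0,1,0,0])*R.from_euler('y',pitch,degrees=True)
    print('t',round(float(s['time']),2),'at',s['ee_pos'].round(4),'dp',(Rc.inv().apply(p-s['ee_pos'])/.15).round(3),'rot',((Rc.inv()*Rt).as_rotvec()/2/np.pi).round(4),
     'F',s['ft_force'].round(1),'w',round(float(s['width']),4),'g',round(float(s['grip_force']),1))
E
python3 - <<'E'
from h import *
s=dict(np.load('scene0.npz')); c=dict(np.load('top0.npz'))
n=RD.apply([1,0,0]); d=n@toW([-.0425,0,0])
for k,(u,v) in dict(large=(371.5,253),med=(396,269.5),small=(417.5,281.2),wide=(438,292.5),sa=(460.2,305),sb=(483,318)).items(): print(k,toD(ray(s,u,v,n,d)).round(4))
z=np.array([0,0,1.])
for k,(u,v) in dict(r=(348,209),y=(375,208),b=(401,206)).items(): print(k,toD(ray(c,u,v,z,.076)).round(4))
P=cloud(c)
for b in [(344,222,353,232),(344,232,353,242),(344,242,353,252)]:
  Q=P[b[1]:b[3],b[0]:b[2]].reshape(-1,3);Q=Q[Q[:,2]>.02]; print(toD(np.median(Q,0)).round(4))
go([.3,.45,.28],3.4)
E
```

```text
large [-0.0425  0.1545  0.0469]
med [-0.0425  0.0687  0.038 ]
small [-0.0425 -0.0007  0.0391]
wide [-0.0425 -0.0631  0.0397]
sa [-0.0425 -0.1268  0.0396]
sb [-0.0425 -0.1884  0.039 ]
r [-0.0297  0.1532  0.076 ]
y [-0.03    0.0739  0.076 ]
b [-0.0273 -0.0028  0.076 ]
[-0.0769  0.1567  0.0453]
[-0.1064  0.1579  0.0435]
[-0.1355  0.1568  0.0422]
t 0.1 at [0.141  0.6085 0.2218] dp [-1.271 -0.791 -0.387] rot [-0.0002 -0.     -0.0457] F [0.1 0.4 0.4] w 0.0868 g 0.0
```

```bash
python3 -m pendant '[{"dp":[-0.95,-0.85,-0.3],"rotation":[0,0,-0.046],"jaw":1},{"dp":[-0.95,-0.85,-0.3],"rotation":[0,0,-0.046],"jaw":1},{"dp":[-0.95,-0.85,-0.3],"rotation":[0,0,-0.046],"jaw":1},{"dp":[-0.95,-0.85,-0.3],"rotation":[0,0,-0.046],"jaw":1},{"dp":[-0.95,-0.85,-0.3],"rotation":[0,0,-0.046],"jaw":1}]' 10; python3 -c "
from h import *
go([.44,-.06,.3],3.4)"
```

```text
time: 0.72
ee_pos: [0.2513, 0.4523, 0.2676]
eef_rot: [-0.03, 1.0, 0.0, -0.0]
ft_force: [-0.5, 0.9, 0.2]
width: 0.0874
grip_force: 0.0
t 0.72 at [0.2513 0.4523 0.2676] dp [-1.05  -3.485 -0.218] rot [ 0.0001 -0.      0.0002] F [-0.5  0.9  0.2] w 0.0874 g 0.0
```

```bash
python3 -m pendant '[{"dp":[-0.8,-0.5,-0.2],"rotation":[0,0,0],"jaw":1},{"dp":[-0.9,-1,-0.2],"rotation":[0,0,0],"jaw":1},{"dp":[-0.9,-1,-0.2],"rotation":[0,0,0],"jaw":1},{"dp":[-0.9,-1,-0.2],"rotation":[0,0,0],"jaw":1}]' >/dev/null
python3 -m pendant '[{"dp":[-0.1,-1,0],"rotation":[0,0,0],"jaw":1},{"dp":[-0.1,-1,0],"rotation":[0,0,0],"jaw":1},{"dp":[-0.1,-1,0],"rotation":[0,0,0],"jaw":1}]' >/dev/null
python3 -m pendant '[{"dp":[0,-1,0],"rotation":[0,0,0],"jaw":1},{"dp":[0,-1,0],"rotation":[0,0,0],"jaw":1},{"dp":[0,-1,0],"rotation":[0,0,0],"jaw":1}]' >/dev/null
python3 -m pendant '[{"dp":[0.2,-0.9,0],"rotation":[0,0,0],"jaw":1},{"dp":[0.2,-0.9,0],"rotation":[0,0,0],"jaw":1},{"dp":[0.2,-0.9,0],"rotation":[0,0,0],"jaw":1}]'
python3 -c "
from h import *
c=snap('wrist','w1'); print(c['T'].round(3).tolist(),c['mtx'][0]); go([.44,-.06,.3],3.4)"
```

```text
time: 2.35
ee_pos: [0.4065, -0.1263, 0.2976]
eef_rot: [-0.029, 1.0, -0.0, 0.0]
ft_force: [0.8, 1.1, -0.5]
width: 0.0874
grip_force: 0.0
[[-0.059, 0.969, 0.238, 0.342], [0.998, 0.057, 0.014, -0.129], [0.0, 0.239, -0.971, 0.459], [0.0, 0.0, 0.0, 1.0]] [397.39831449   0.         316.45147792]
t 2.4 at [ 0.4067 -0.1259  0.2975] dp [-0.248  0.426 -0.016] rot [-0.      0.     -0.0001] F [ 0.  -0.9  0.9] w 0.0871 g 0.0
```

View pics/w1.png

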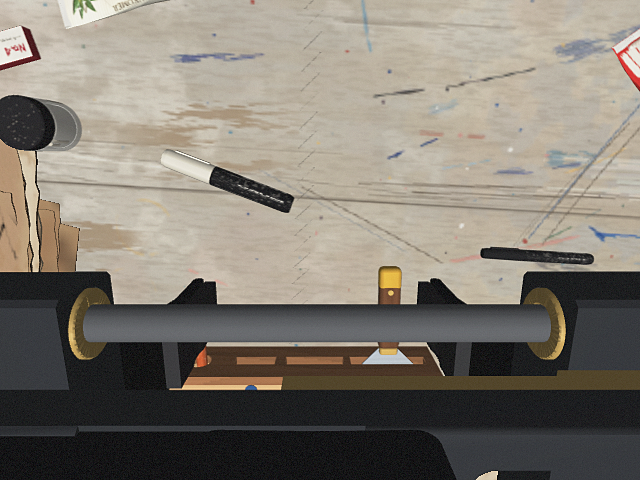

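The wrist view shows the thick marker at (228,182), the red slim marker at (537,256), the yellow handle at (390,300), and the dock front between the fingers. I'll tilt the tool to look straight at the mouths.

```bash
python3 -m pendant '[{"dp":[0,-0.3,0],"rotation":[0,-0.11,0],"jaw":1},{"dp":[0,-0.3,0],"rotation":[0,-0.11,0],"jaw":1},{"dp":[0,-0.3,0],"rotation":[0,-0.11,0],"jaw":1},{"dp":[0,-0.3,0],"rotation":[0,-0.11,0],"jaw":1},{"dp":[0,-0.3,0],"rotation":[0,-0.11,0],"jaw":1}]'
python3 -c "
from h import *
c=snap('wrist','w2'); print(c['T'].round(3).tolist())"
```

```text
time: 3.02
ee_pos: [0.4035, -0.1542, 0.3017]
eef_rot: [-0.043, 0.964, 0.028, 0.261]
ft_force: [-0.4, -0.6, 0.3]
width: 0.0868
grip_force: 0.0
[[-0.097, 0.716, 0.691, 0.267], [0.995, 0.048, 0.09, -0.169], [0.031, 0.696, -0.717, 0.408], [0.0, 0.0, 0.0, 1.0]]
```

View pics/w2.png

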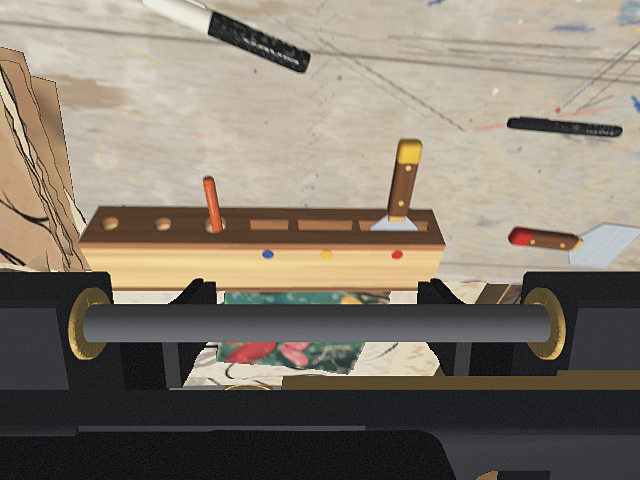

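The dock front is clear here: the bores are near (111,224), (163,224) and (215,226), and the slots near (269,225), (322,225) and (400,225). I'll crop it for sub-pixel reading.

```bash
python3 -c "
from h import *
c=dict(np.load('w2.npz')); P=cloud(c); 
m=(P[...,2]>.068)&(P[...,2]<.09); print('dock',*obj(P,(70,190,460,300),.066,.09))
im=c['image'][195:275,75:455,::-1]
a=cv2.resize(im[:,:190],None,fx=4,fy=4,interpolation=cv2.INTER_CUBIC);b=cv2.resize(im[:,190:],None,fx=4,fy=4,interpolation=cv2.INTER_CUBIC)
o=np.vstack([a[:290],b[:290]])
for k in range(0,760,40): cv2.line(o,(k,0),(k,8),(0,255,0),1);cv2.line(o,(k,290),(k,298),(0,255,0),1)
cv2.imwrite('pics/crop3.png',o)"
```

```text
dock 17957 [ 625.6 -185.4   85.   422.8    3.5] mean [ 0.6198 -0.1874  0.0749] dir 93.0
```

View pics/crop3.png

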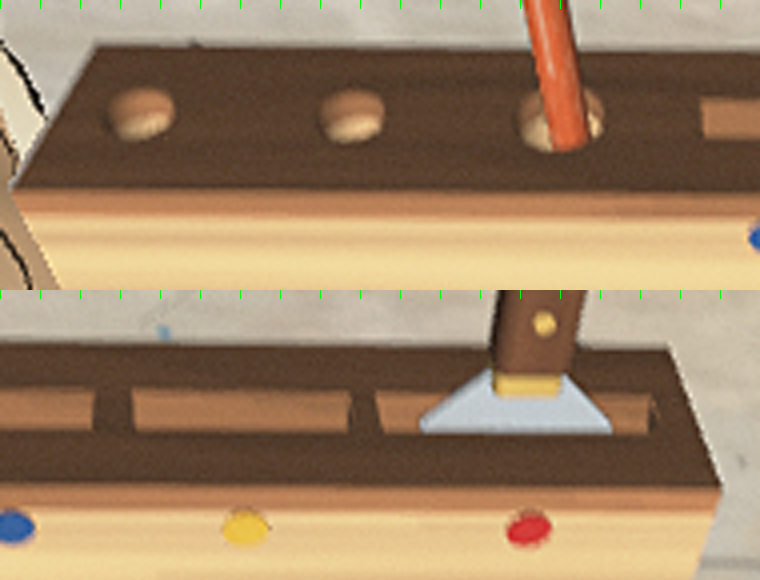

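```bash
sed -i 's/^TH=.*/TH=np.radians(3.4); DC=np.array([.6270,-.1865,0.])/' h.py
python3 - <<'E'
from h import *
c=dict(np.load('w2.npz')); z=np.array([0,0,1.]);P=cloud(c)
n=RD.apply([1,0,0]); d=n@toW([-.0425,0,0])
for k,(u,v) in dict(sb=(110.25,223.6),sa=(163,224),w=(215.25,224.6),s=(269.5,224.6),m=(325.4,225),l=(398.9,225)).items():
  print(k,toD(ray(c,u,v,z,.042)).round(4),toD(ray(c,u,v,n,d)).round(4))
for k,(u,v) in dict(fl=(99,206.5),fr=(242,205),bl=(79,242),br=(445,243)).items(): print(k,toD(P[int(v),int(u)]).round(4))
# face plane fit & edge points
Q=P[200:245,80:445].reshape(-1,3);k=(Q[:,2]>.015)&(Q[:,2]<.068);D=toD(Q[k]); f=abs(D[:,0]+.0425)<.008
A=np.c_[D[f][:,1:],np.ones(f.sum())]; print('face x',np.linalg.lstsq(A,D[f][:,0],rcond=None)[0].round(4))
T=toD(P[245:285,70:450].reshape(-1,3)); T=T[(T[:,2]>.07)&(T[:,2]<.09)]; print(np.percentile(T[:,1],[.5,99.5]),np.percentile(T[:,0],[.5,99.5]),np.median(T[:,2]))
# handle of medium
for b in [(398,168,414,185),(396,185,410,200),(394,200,404,208)]:
  q=P[b[1]:b[3],b[0]:b[2]].reshape(-1,3); q=q[q[:,2]>.02]; print('h',toD(np.median(q,0)).round(4))
q=P[217:232,372:415].reshape(-1,3); q=toD(q[(q[:,2]>.03)]); q=q[(q[:,0]<-.03)];print('blade',np.percentile(q,[5,50,95],axis=0).round(4).tolist())
m=toD(P[180:222,200:222].reshape(-1,3)); m=m[(m[:,2]>.025)&(m[:,0]<-.045)]
print('orange top', [ (round(a,3), np.median(m[abs(m[:,0]-a)<.006],0).round(4).tolist()) for a in (-.06,-.08,-.1)], m[:,0].min())
go([.5,-.04,.2],3.4)
E
```

```text
sb [-0.0397 -0.1839  0.042 ] [-0.0425 -0.182   0.0452]
sa [-0.0398 -0.1222  0.042 ] [-0.0425 -0.1208  0.0451]
w [-0.0395 -0.0602  0.042 ] [-0.0425 -0.0593  0.0455]
s [-0.0402  0.005   0.042 ] [-0.0425  0.0052  0.0447]
m [-0.0403  0.073   0.042 ] [-0.0425  0.0728  0.0446]
l [-0.0412  0.1637  0.042 ] [-0.0425  0.1632  0.0435]
fl [-0.0421 -0.2069  0.0117]
fr [-0.0365 -0.0328 -0.0003]
bl [-0.0409 -0.2069  0.0753]
br [ 0.0299  0.2521 -0.0012]
face x [ 0.0011 -0.0101 -0.0411]
[-0.20676338  0.20984535] [-0.03880224  0.03228066] 0.07511583175739706
h [-0.1145  0.157   0.0443]
h [-0.0937  0.1575  0.0453]
h [-0.0781  0.1556  0.0464]
blade [[-0.0547, 0.1324, 0.0339], [-0.0421, 0.1554, 0.041], [-0.0357, 0.1806, 0.0538]]
orange top [(-0.06, [-0.0598, -0.0595, 0.0392]), (-0.08, [-0.0798, -0.0598, 0.039]), (-0.1, [-0.0979, -0.0602, 0.0388])] -0.3585989553875966
t 3.08 at [ 0.402  -0.1566  0.3015] dp [-0.267  0.693  0.968] rot [0.0062 0.0844 0.0035] F [-0.1  0.8  0. ] w 0.087 g 0.0
```

Correcting an addition slip: the large mouth is at u=393.9, which gives y=+0.1575 in the dock frame. Next I'll grasp the yellow scraper.

```bash
python3 -c "
from h import *
go([-.098,.1565,.12],3.4,-3.3,False)"
```

```text
t 3.08 at [ 0.402  -0.1566  0.3015] dp [-0.113  0.69   1.496] rot [0.0063 0.0753 0.0033] F [-0.1  0.8  0. ] w 0.087 g 0.0
```

```bash
python3 -m pendant '[{"dp":[-0.05,0.4,0.5],"rotation":[0.006,0.075,0.003],"jaw":0.7},{"dp":[-0.1,0.69,0.9],"rotation":[0.006,0.075,0.003],"jaw":0.7},{"dp":[-0.1,0.69,0.9],"rotation":[0.006,0.075,0.003],"jaw":0.7},{"dp":[-0.1,0.69,0.9],"rotation":[0.006,0.075,0.003],"jaw":0.7}]'
python3 -c "
from h import *
go([-.098,.1565,.017],3.4,-3.3,False)"
```

```text
time: 3.58
ee_pos: [0.4741, -0.0368, 0.1921]
eef_rot: [-0.037, 0.999, 0.002, 0.024]
ft_force: [0.6, -0.5, -0.6]
width: 0.0623
grip_force: 0.0
t 3.58 at [ 0.4741 -0.0368  0.1921] dp [-0.249 -0.019  1.18 ] rot [ 0.0004 -0.0015  0.0022] F [ 0.6 -0.5 -0.6] w 0.0623 g 0.0
```

```bash
python3 -m pendant '[{"dp":[-0.249,-0.02,0.4],"rotation":[0,-0.002,0.002],"jaw":0.7},{"dp":[-0.249,-0.02,0.8],"rotation":[0,-0.002,0.002],"jaw":0.7},{"dp":[-0.249,-0.02,0.98],"rotation":[0,-0.002,0.002],"jaw":0.7},{"dp":[-0.249,-0.02,0.98],"rotation":[0,-0.002,0.002],"jaw":0.7}]' >/dev/null
python3 -m pendant '[{"dp":[0,0,0.2],"rotation":[0,0,0],"jaw":0.7},{"dp":[0,0,0.2],"rotation":[0,0,0],"jaw":0.7},{"dp":[0,0,0.2],"rotation":[0,0,0],"jaw":0.2},{"dp":[0,0,0.2],"rotation":[0,0,0],"jaw":0.1},{"dp":[0,0,0.2],"rotation":[0,0,0],"jaw":0.1},{"dp":[0,0,0.2],"rotation":[0,0,0],"jaw":0.1}]' 30
python3 -c "
from h import *
go([-.198,.1565,.017],3.4,-3.3,False)"
```

```text
time: 4.82
ee_pos: [0.5215, -0.0425, 0.0223]
eef_rot: [-0.026, 0.999, 0.001, 0.035]
ft_force: [-0.9, 0.4, 0.2]
width: 0.0288
grip_force: 0.4
t 4.83 at [ 0.5215 -0.0425  0.0223] dp [ 0.676  0.038 -0.012] rot [ 0.0001  0.002  -0.0012] F [-0.9  0.4  0.2] w 0.0288 g 0.4
```

```bash
python3 -m pendant '[{"dp":[0,0,0],"rotation":[0,0,0],"jaw":0.1},{"dp":[0,0,0],"rotation":[0,0,0],"jaw":0.1},{"dp":[0,0,0],"rotation":[0,0,0],"jaw":0.1},{"dp":[0,0,0],"rotation":[0,0,0],"jaw":0.1}]' 40
python3 -c "
from h import *
go([-.198,.1565,.020],3.4,-3.3,False)"
```

```text
time: 5.32
ee_pos: [0.5214, -0.0425, 0.0219]
eef_rot: [-0.026, 0.999, 0.001, 0.035]
ft_force: [-1.3, 2.3, 3.2]
width: 0.0238
grip_force: 39.6
t 5.33 at [ 0.5214 -0.0425  0.0219] dp [ 0.673  0.038 -0.034] rot [ 0.0001  0.0019 -0.0012] F [-1.3  2.3  3.2] w 0.0238 g 39.6
```

```bash
python3 -m pendant '[{"dp":[0.25,0,-0.02],"rotation":[0,0,0],"jaw":0.1},{"dp":[0.5,0,-0.03],"rotation":[0,0,0],"jaw":0.1},{"dp":[0.7,0,-0.04],"rotation":[0,0,0],"jaw":0.1},{"dp":[0.7,0,-0.04],"rotation":[0,0,0],"jaw":0.1}]'  
python3 -c "
from h import *
c=snap('wrist','w3');go([-.205,.073,.0235],3.4,0,False)"
```

```text
time: 5.82
ee_pos: [0.4143, -0.0487, 0.0201]
eef_rot: [-0.025, 0.999, 0.001, 0.034]
ft_force: [1.4, 0.1, 0.2]
width: 0.0236
grip_force: 39.5
t 5.88 at [ 0.416  -0.0485  0.0206] dp [ 0.012 -0.515 -0.021] rot [ 0.      0.0112 -0.0013] F [ 0.1 -0.2  0.4] w 0.0238 g 39.5
```

View pics/w3.png

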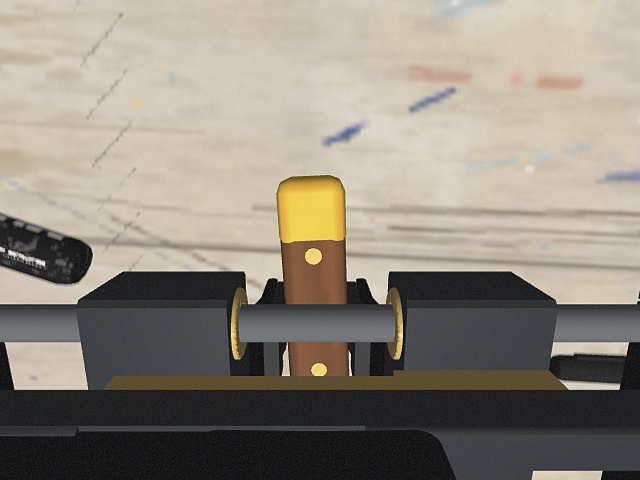

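The wrist view shows the yellow handle gripped at (315,280), clear of the slot, with a slight apparent yaw. I'll level it, move it in front of the medium slot, and measure the blade from the top camera.

```bash
python3 -m pendant '[{"dp":[0.012,-0.25,-0.02],"rotation":[0,0.011,-0.001],"jaw":0.1},{"dp":[0.012,-0.515,-0.02],"rotation":[0,0.011,-0.001],"jaw":0.1},{"dp":[0.012,-0.515,-0.02],"rotation":[0,0.011,-0.001],"jaw":0.1},{"dp":[0.012,-0.515,-0.02],"rotation":[0,0.011,-0.001],"jaw":0.1}]'  
python3 -c "
from h import *
c=snap('wrist','w4');P=cloud(c);hs=cv2.cvtColor(c['image'],cv2.COLOR_RGB2HSV);m=(hs[...,1]>90)
print('handle',*obj(P,(255,150,380,375),.035,.07,m))
c=snap('top','t4');P=cloud(c);D=toD(P.reshape(-1,3)).reshape(P.shape)
m=(D[...,2]>.03)&(D[...,2]<.06)&(D[...,0]>-.16)&(D[...,0]<-.045)&(abs(D[...,1]-.07)<.05)
q=D[m]; 
for a in np.arange(-.13,-.05,.01):
  k=q[abs(q[:,0]-a)<.005]
  if len(k): print(round(a,3),len(k),(k[:,1].min()+k[:,1].max())/2,np.ptp(k[:,1]),k[:,2].mean())
cv2.imwrite('pics/t4c.png',cv2.resize(c['image'][170:270,310:480,::-1],None,fx=4,fy=4,interpolation=cv2.INTER_CUBIC))
go([-.205,.073,.0235],3.4,0,False)"
```

```text
time: 6.38
ee_pos: [0.4189, -0.1249, 0.0232]
eef_rot: [-0.029, 1.0, 0.0, 0.0]
ft_force: [0.5, 0.4, -0.2]
width: 0.0239
grip_force: 39.5
handle 10205 [ 404.1 -125.4   81.3   41.    19.7] mean [ 0.395  -0.1258  0.0464] dir -173.9
-0.13 28 0.09350282361784938 0.026173554479107075 0.0366908735553993
-0.12 41 0.09170715663743892 0.030390548313347407 0.036708110221591976
-0.11 34 0.08964636779713714 0.03303510269464041 0.037192580030726057
-0.1 42 0.08909142981191065 0.03923462289860585 0.0367047350066647
-0.09 44 0.08694402765913244 0.042866809597764705 0.0359812825770237
-0.08 27 0.07857945649882049 0.05732837467211185 0.035795836811534074
t 6.47 at [ 0.4186 -0.1243  0.0232] dp [ 0.005 -0.009 -0.002] rot [0.0001 0.0001 0.0001] F [ 0.3 -0.1 -0.2] w 0.024 g 39.5
```

View pics/t4c.png

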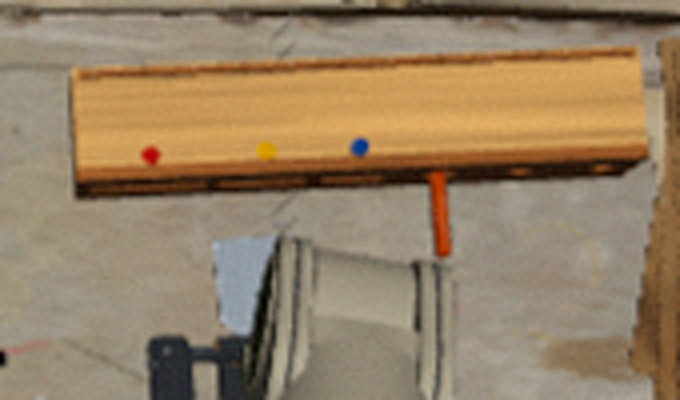

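The top crop shows the blade's left edge at about (218,285). Both cameras agree the scraper is yawed about +2.7° in the grip, about 4 mm left of the slot and 5 mm low, so I'll correct that.

```bash
python3 -m pendant '[{"dp":[0,-0.005,-0.035],"rotation":[0,0,0.0075],"jaw":0.1},{"dp":[0,-0.005,-0.035],"rotation":[0,0,0.0075],"jaw":0.1},{"dp":[0,-0.005,-0.035],"rotation":[0,0,0.0075],"jaw":0.1}]'  >/dev/null
python3 -c "
from h import *
c=snap('wrist','w4');P=cloud(c);hs=cv2.cvtColor(c['image'],cv2.COLOR_RGB2HSV);m=(hs[...,1]>90);D=toD(P.reshape(-1,3)).reshape(P.shape)
for v in range(185,300,20):
  k=m[v,255:380]&(abs(D[v,255:380,2]-.051)<.006); q=D[v,255:380][k]; print(v,len(q),((q.min(0)+q.max(0))/2).round(4), np.ptp(q[:,1]).round(4))
c=snap('top','t4');P=cloud(c);D=toD(P.reshape(-1,3)).reshape(P.shape)
for v in range(225,255,3):
  k=(abs(D[v,:,2]-.04)<.012)&(D[v,:,0]>-.16)&(D[v,:,0]<-.045)&(abs(D[v,:,1]-.07)<.05); q=D[v][k]
  if len(q): print(v,len(q),q[:,0].mean().round(4),q[:,1].max().round(4),q[:,2].mean().round(4))
go([-.105,.073,.0285],.7,0,False)"
```

```text
185 63 [-0.257   0.0749  0.0506] 0.0224
205 68 [-0.2502  0.0745  0.0512] 0.0239
225 67 [-0.2428  0.0749  0.0511] 0.0238
245 64 [-0.2354  0.0746  0.0509] 0.0231
265 63 [-0.228   0.0747  0.0511] 0.0231
285 62 [-0.2198  0.0748  0.0499] 0.0235
228 3 -0.081 0.0657 0.0407
231 14 -0.0896 0.1031 0.0426
234 12 -0.0984 0.0998 0.0411
237 11 -0.1074 0.1007 0.0414
240 10 -0.1167 0.1014 0.0434
243 8 -0.1257 0.1021 0.0441
246 8 -0.1345 0.1025 0.0428
249 7 -0.1435 0.1 0.0424
252 3 -0.1523 0.0916 0.0405
t 6.95 at [ 0.4183 -0.1258  0.0285] dp [-0.664  0.032  0.   ] rot [ 0.0001  0.0001 -0.    ] F [-0.7 -0.4 -0.8] w 0.0238 g 39.5
```

The handle is now aligned and level, with its centre at z=0.042. Inserting.

```bash
python3 -m pendant '[{"dp":[-0.1,-0.002,0],"rotation":[0,0,0],"jaw":0.1},{"dp":[-0.2,0.003,0],"rotation":[0,0,0],"jaw":0.1},{"dp":[-0.3,0.008,0],"rotation":[0,0,0],"jaw":0.1},{"dp":[-0.4,0.012,0],"rotation":[0,0,0],"jaw":0.1},{"dp":[-0.5,0.017,0],"rotation":[0,0,0],"jaw":0.1}]'  
python3 -c "
from h import *
go([-.105,.072,.0285],.7,0,False)"
```

```text
time: 7.58
ee_pos: [0.4944, -0.1226, 0.0285]
eef_rot: [-0.006, 1.0, 0.0, 0.0]
ft_force: [0.5, -0.1, -0.6]
width: 0.0239
grip_force: 39.5
t 7.58 at [ 0.4944 -0.1226  0.0285] dp [-0.157  0.01   0.   ] rot [ 0.0001  0.0001 -0.0002] F [ 0.5 -0.1 -0.6] w 0.0239 g 39.5
```

Free entry, with no force. I'll continue until it reaches the closed end.

```bash
python3 -m pendant '[{"dp":[-0.08,0.004,0],"rotation":[0,0,0],"jaw":0.1},{"dp":[-0.16,0.007,0],"rotation":[0,0,0],"jaw":0.1},{"dp":[-0.2,0.01,0],"rotation":[0,0,0],"jaw":0.1},{"dp":[-0.2,0.01,0],"rotation":[0,0,0],"jaw":0.1}]'  
python3 -m pendant '[{"dp":[-0.03,0.002,0],"rotation":[0,0,0],"jaw":0.1},{"dp":[-0.03,0.002,0],"rotation":[0,0,0],"jaw":0.1}]'  
python3 -c "
from h import *
c=snap('wrist','w5');P=cloud(c);D=toD(P.reshape(-1,3)).reshape(P.shape);hs=cv2.cvtColor(c['image'],cv2.COLOR_RGB2HSV)
m=(hs[...,1]>90)&(abs(D[...,2]-.051)<.008)&(abs(D[...,1]-.073)<.02); print(D[m][:,0].min(), D[m].mean(0))
go([-.105,.072,.0285],.7,0,False)"
```

```text
time: 8.07
ee_pos: [0.5235, -0.1208, 0.0286]
eef_rot: [-0.006, 1.0, 0.0, 0.0]
ft_force: [-0.4, -0.3, -0.6]
width: 0.024
grip_force: 39.5
time: 8.32
ee_pos: [0.5279, -0.1205, 0.0288]
eef_rot: [-0.006, 1.0, 0.0, 0.0]
ft_force: [-0.4, 0.1, -1.1]
width: 0.0243
grip_force: 39.5
-0.15017995379285387 [-0.11866425  0.07339114  0.05188984]
t 8.38 at [ 0.5278 -0.1205  0.0287] dp [ 0.066 -0.001  0.001] rot [ 0.0001  0.0001 -0.0002] F [ 0.5 -0.6 -0.2] w 0.024 g 39.5
```

The butt is at -0.150, so the tip is at about +0.027, close to the closed end. I'll give it a small nudge, release, and rise.

```bash
python3 -m pendant '[{"dp":[-0.02,0.001,0],"rotation":[0,0,0],"jaw":0.1},{"dp":[-0.02,0.001,0],"rotation":[0,0,0],"jaw":0.1},{"dp":[-0.02,0.001,0],"rotation":[0,0,0],"jaw":0.6},{"dp":[-0.02,0.001,0],"rotation":[0,0,0],"jaw":0.6},{"dp":[-0.02,0.001,0],"rotation":[0,0,0],"jaw":0.6}]' 
python3 -m pendant '[{"dp":[0,0,-0.3],"rotation":[0,0,0],"jaw":0.6},{"dp":[0,0,-0.7],"rotation":[0,0,0],"jaw":0.6},{"dp":[0,0,-0.7],"rotation":[0,0,0],"jaw":0.6}]' >/dev/null
python3 -c "
from h import *
go([-.075,-.0597,.1],4.0,0,False)"
```

```text
time: 9.0
ee_pos: [0.5312, -0.1202, 0.0289]
eef_rot: [-0.006, 1.0, 0.0, 0.001]
ft_force: [-0.1, -0.4, -0.6]
width: 0.0458
grip_force: 0.0
t 9.38 at [ 0.5338 -0.1208  0.1387] dp [-0.134 -0.866  0.26 ] rot [-0.0002  0.0015 -0.0094] F [-0.6 -0.7 -0.9] w 0.0518 g 0.0
```

```bash
python3 -m pendant '[{"dp":[-0.13,-0.4,0.1],"rotation":[0,0.0015,-0.0094],"jaw":0.5},{"dp":[-0.134,-0.866,0.26],"rotation":[0,0.0015,-0.0094],"jaw":0.5},{"dp":[-0.134,-0.866,0.26],"rotation":[0,0.0015,-0.0094],"jaw":0.5},{"dp":[-0.134,-0.866,0.26],"rotation":[0,0.0015,-0.0094],"jaw":0.5}]' >/dev/null
python3 -c "
from h import *
c=snap('wrist','w6');P=cloud(c);D=toD(P.reshape(-1,3)).reshape(P.shape);hs=cv2.cvtColor(c['image'],cv2.COLOR_RGB2HSV)
m=(hs[...,0]<12)&(hs[...,1]>180)&(abs(D[...,2]-.035)<.02)&(abs(D[...,1]+.06)<.03)&(D[...,0]<-.045)
q=D[m];print(len(q))
for a in np.arange(-.105,-.045,.01):
  k=q[abs(q[:,0]-a)<.003]
  if len(k): print(round(a,3),len(k),k[:,1].min().round(4),k[:,1].max().round(4),k[:,2].max().round(4))
go([-.075,-.0597,.015],4.0,0,False)"
```

```text
851
-0.105 24 -0.0661 -0.0571 0.0406
-0.095 107 -0.0667 -0.0559 0.0415
-0.085 98 -0.0666 -0.0558 0.0421
-0.075 91 -0.0666 -0.0557 0.0415
-0.065 130 -0.0666 -0.0555 0.0415
-0.055 13 -0.0666 -0.0573 0.0408
t 9.93 at [ 0.5524 -0.2489  0.0943] dp [-0.026 -0.013  0.528] rot [ 0.0003 -0.0014  0.0001] F [-0.9  0.2 -0.2] w 0.0436 g 0.0
```

```bash
python3 -m pendant '[{"dp":[-0.026,-0.023,0.25],"rotation":[0,-0.0014,0],"jaw":0.5},{"dp":[-0.026,-0.023,0.525],"rotation":[0,-0.0014,0],"jaw":0.5},{"dp":[-0.026,-0.023,0.525],"rotation":[0,-0.0014,0],"jaw":0.05},{"dp":[-0.026,-0.023,0.525],"rotation":[0,-0.0014,0],"jaw":0.05},{"dp":[-0.026,-0.023,0.525],"rotation":[0,-0.0014,0],"jaw":0.05},{"dp":[-0.026,-0.023,0.525],"rotation":[0,-0.0014,0],"jaw":0.05},{"dp":[-0.026,-0.023,0.525],"rotation":[0,-0.0014,0],"jaw":0.05}]' 20
python3 -m pendant '[{"dp":[0,0,0],"rotation":[0,0,0],"jaw":0.05},{"dp":[0,0,0],"rotation":[0,0,0],"jaw":0.05}]'
python3 -c "
from h import *
go([-.16,-.061,.0195],3.4,0,False)"
```

```text
time: 10.8
ee_pos: [0.5564, -0.2533, 0.0167]
eef_rot: [-0.035, 0.999, 0.0, 0.001]
ft_force: [1.4, 0.7, 2.3]
width: 0.012
grip_force: 20.0
time: 11.05
ee_pos: [0.5563, -0.2533, 0.0163]
eef_rot: [-0.035, 0.999, 0.0, 0.001]
ft_force: [1.6, -0.8, 3.6]
width: 0.012
grip_force: 20.0
t 11.05 at [ 0.5563 -0.2533  0.0163] dp [ 0.569  0.016 -0.022] rot [0.0001 0.0002 0.0017] F [ 1.6 -0.8  3.6] w 0.012 g 20.0
```

```bash
python3 -m pendant '[{"dp":[0.2,0.005,-0.02],"rotation":[0,0,0],"jaw":0.05},{"dp":[0.4,0.01,-0.03],"rotation":[0,0,0],"jaw":0.05},{"dp":[0.6,0.015,-0.05],"rotation":[0,0,0.0017],"jaw":0.05},{"dp":[0.6,0.015,-0.05],"rotation":[0,0,0.0017],"jaw":0.05}]' 30 >/dev/null
python3 -m pendant '[{"dp":[0,-0.4,-0.1],"rotation":[0,0,0],"jaw":0.05},{"dp":[0,-0.815,-0.1],"rotation":[0,0,0],"jaw":0.05},{"dp":[0,-0.815,-0.1],"rotation":[0,0,0],"jaw":0.05},{"dp":[0,-0.815,-0.1],"rotation":[0,0,0],"jaw":0.05}]'
cat >> h.py <<'E'
def slices(c,m,lo,hi,step=.01):
    D=toD(cloud(c).reshape(-1,3)).reshape(480,640,3); q=D[m(c,D)]
    for a in np.arange(lo,hi,step):
        k=q[abs(q[:,0]-a)<step*.4]
        if len(k): print(' x%.3f n%d y %.4f..%.4f mid %.4f ztop %.4f'%(a,len(k),k[:,1].min(),k[:,1].max(),(k[:,1].min()+k[:,1].max())/2,np.percentile(k[:,2],90)))
def hsv(c): return cv2.cvtColor(c['image'],cv2.COLOR_RGB2HSV)
E
python3 -c "
from h import *
m=lambda c,D:(hsv(c)[...,0]<12)&(hsv(c)[...,1]>150)&(D[...,2]>.02)&(D[...,2]<.08)&(abs(D[...,1]+.184)<.04)&(D[...,0]<-.045)&(D[...,0]>-.25)
c=snap('wrist','w7');slices(c,m,-.21,-.04)
c=snap('top','t7');print('top');slices(c,m,-.21,-.04)
go([-.165,-.184,.0245],3.4,0,False)"
```

```text
time: 12.05
ee_pos: [0.4734, -0.3786, 0.0375]
eef_rot: [-0.03, 1.0, 0.001, -0.0]
ft_force: [-0.1, 1.0, 0.1]
width: 0.0114
grip_force: 30.0
 x-0.190 n681 y -0.1871..-0.1750 mid -0.1811 ztop 0.0601
 x-0.180 n513 y -0.1868..-0.1749 mid -0.1808 ztop 0.0604
 x-0.170 n83 y -0.1868..-0.1748 mid -0.1808 ztop 0.0601
 x-0.160 n78 y -0.1861..-0.1763 mid -0.1812 ztop 0.0608
 x-0.150 n478 y -0.1874..-0.1749 mid -0.1811 ztop 0.0605
 x-0.140 n109 y -0.1875..-0.1753 mid -0.1814 ztop 0.0601
top
 x-0.110 n9 y -0.1851..-0.1788 mid -0.1820 ztop 0.0614
 x-0.100 n8 y -0.1846..-0.1772 mid -0.1809 ztop 0.0642
 x-0.090 n11 y -0.1884..-0.1762 mid -0.1823 ztop 0.0624
 x-0.080 n11 y -0.1886..-0.1784 mid -0.1835 ztop 0.0605
 x-0.070 n8 y -0.1906..-0.1792 mid -0.1849 ztop 0.0609
t 12.15 at [ 0.4737 -0.3776  0.0378] dp [ 0.004 -0.016  0.089] rot [ 0.0003 -0.      0.0003] F [ 0.1 -0.1  0.2] w 0.0113 g 30.0
```

```bash
python3 -m pendant '[{"dp":[0,-0.015,0.08],"rotation":[0,0,0],"jaw":0.05},{"dp":[-0.05,-0.015,0.08],"rotation":[0,0,0],"jaw":0.05},{"dp":[-0.12,-0.015,0.08],"rotation":[0,0,0],"jaw":0.05},{"dp":[-0.2,-0.015,0.08],"rotation":[0,0,0],"jaw":0.05},{"dp":[-0.27,-0.015,0.08],"rotation":[0,0,0],"jaw":0.05},{"dp":[-0.3,-0.015,0.08],"rotation":[0,0,0],"jaw":0.05}]' 
python3 -c "
from h import *
go([-.075,-.186,.0258],3.4,0,False)"
```

```text
time: 12.9
ee_pos: [0.5191, -0.3785, 0.0262]
eef_rot: [-0.03, 1.0, 0.0, 0.0]
ft_force: [0.1, 0.1, -0.4]
width: 0.0114
grip_force: 30.0
t 12.9 at [ 0.5191 -0.3785  0.0262] dp [-0.294 -0.005  0.003] rot [0.0002 0.0001 0.0001] F [ 0.1  0.1 -0.4] w 0.0114 g 30.0
```

```bash
python3 -m pendant '[{"dp":[-0.08,0,0],"rotation":[0,0,0],"jaw":0.05},{"dp":[-0.16,0,0],"rotation":[0,0,0],"jaw":0.05},{"dp":[-0.24,0,0],"rotation":[0,0,0],"jaw":0.05},{"dp":[-0.3,0,0],"rotation":[0,0,0],"jaw":0.05},{"dp":[-0.31,0,0],"rotation":[0,0,0],"jaw":0.05},{"dp":[-0.31,0,0],"rotation":[0,0,0],"jaw":0.05}]' 
python3 -c "
from h import *
m=lambda c,D:(hsv(c)[...,0]<12)&(hsv(c)[...,1]>150)&(D[...,2]>.02)&(D[...,2]<.08)&(abs(D[...,1]+.184)<.04)&(D[...,0]<-.045)&(D[...,0]>-.25)
c=snap('wrist','w8');slices(c,m,-.12,-.04,.005)
go([-.075,-.186,.0258],3.4,0,False)"
```

```text
time: 13.65
ee_pos: [0.5643, -0.3762, 0.0261]
eef_rot: [-0.03, 1.0, 0.0, -0.0]
ft_force: [-0.2, 0.4, 0.2]
width: 0.0115
grip_force: 30.0
 x-0.100 n309 y -0.1897..-0.1779 mid -0.1838 ztop 0.0484
 x-0.095 n297 y -0.1901..-0.1779 mid -0.1840 ztop 0.0489
 x-0.090 n275 y -0.1897..-0.1778 mid -0.1838 ztop 0.0490
 x-0.085 n248 y -0.1901..-0.1777 mid -0.1839 ztop 0.0490
 x-0.080 n13 y -0.1898..-0.1786 mid -0.1842 ztop 0.0471
 x-0.065 n204 y -0.1899..-0.1784 mid -0.1842 ztop 0.0492
 x-0.060 n236 y -0.1899..-0.1779 mid -0.1839 ztop 0.0491
 x-0.055 n262 y -0.1904..-0.1779 mid -0.1841 ztop 0.0492
 x-0.050 n36 y -0.1904..-0.1778 mid -0.1841 ztop 0.0474
t 13.7 at [ 0.5641 -0.3763  0.0261] dp [ 0.006 -0.002  0.002] rot [ 0.0001 -0.0001 -0.    ] F [0.9 0.2 0. ] w 0.0117 g 30.0
```

The orange marker is 68 mm in, which is home. I'll release it and rise to look for the thick marker.

```bash
python3 -m pendant '[{"dp":[-0.015,0,0],"rotation":[0,0,0],"jaw":0.05},{"dp":[-0.015,0,0],"rotation":[0,0,0],"jaw":0.4},{"dp":[-0.015,0,0],"rotation":[0,0,0],"jaw":0.4},{"dp":[-0.015,0,0],"rotation":[0,0,0],"jaw":0.4}]' 
python3 -m pendant '[{"dp":[0,0,-0.3],"rotation":[0,0,0],"jaw":0.4},{"dp":[0.4,0.1,-0.8],"rotation":[0,0,0],"jaw":0.7},{"dp":[0.8,0.3,-1],"rotation":[0,0,0],"jaw":0.7},{"dp":[0.8,0.5,-1],"rotation":[0,0,0],"jaw":0.7},{"dp":[0.8,0.5,-1],"rotation":[0,0,0],"jaw":0.7}]' >/dev/null
python3 - <<'E'
from h import *
c=snap('wrist','w9'); P=cloud(c)
w=(P[...,2]>.008)&(P[...,2]<.035)&(abs(P[...,0]-.385)<.09)&(abs(P[...,1]+.226)<.1)
n,l,st,_=cv2.connectedComponentsWithStats(w.astype(np.uint8))
i=1+st[1:,4].argmax(); print('comp',st[i]); q=P[l==i]
print(cv2.minAreaRect((q[:,:2]*1000).astype(np.float32)), q[:,2].max())
c=snap('top','t9'); P=cloud(c); D=toD(P.reshape(-1,3)).reshape(P.shape)
for nm,b,lo,hi in [('L',(256,190,296,220),.012,.03),('S',(216,255,254,275),.012,.03),('red',(262,250,320,268),.006,.03)]: print(nm,*obj(P,b,lo,hi))
E
```

```text
time: 14.2
ee_pos: [0.5667, -0.376, 0.0262]
eef_rot: [-0.03, 1.0, 0.0, 0.0]
ft_force: [-1.1, 0.3, -0.4]
width: 0.0313
grip_force: 0.0
comp [ 331  117  179   89 5138]
((382.3683166503906, -224.30642700195312), (150.10546875, 22.606834411621094), 71.92950439453125) 0.022563902295553884
L 213 [614.7 194.5  95.9  23.8  85.2] mean [0.614  0.1929 0.0164] dir 85.3
S 215 [427.6 308.3  93.6  23.2  87.5] mean [0.4275 0.3089 0.0162] dir 87.9
red 176 [448.7 137.4 126.4  35.   80.5] mean [0.4506 0.1371 0.0106] dir 89.5
```

View pics/w9.png

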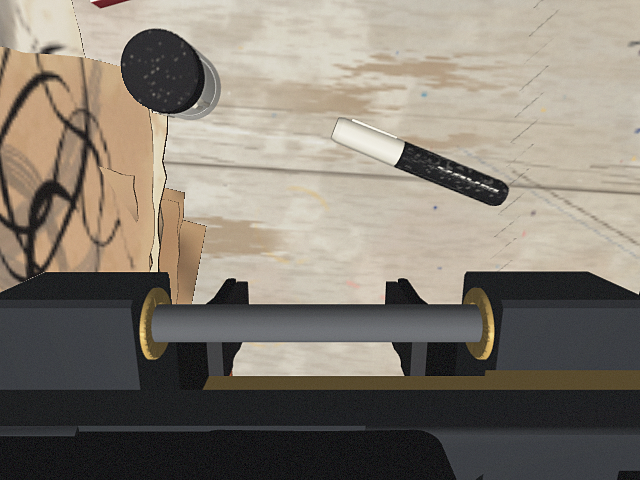

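The wrist view shows the thick marker from (335,130) to (505,195), white end to -y. The measured 150×22.6 mm matches its stated size. Grip point: (0.374,-0.251) at yaw 71.9°.

```bash
python3 -c "
from h import *
go([.3737,-.2509,.1],71.9)"
```

```text
t 14.93 at [ 0.4427 -0.3085  0.1769] dp [0.437 0.411 0.512] rot [-1.000e-04  2.000e-04 -1.902e-01] F [ 1.1 -0.3  0.2] w 0.0603 g 0.0
```

```bash
python3 -m pendant '[{"dp":[0.2,0.2,0.2],"rotation":[0,0,-0.19],"jaw":0.6},{"dp":[0.437,0.411,0.512],"rotation":[0,0,-0.19],"jaw":0.6},{"dp":[0.437,0.411,0.512],"rotation":[0,0,-0.19],"jaw":0.6},{"dp":[0.437,0.411,0.512],"rotation":[0,0,-0.19],"jaw":0.6},{"dp":[0.437,0.411,0.512],"rotation":[0,0,-0.19],"jaw":0.6},{"dp":[0.437,0.411,0.512],"rotation":[0,0,-0.19],"jaw":0.6},{"dp":[0.437,0.411,0.512],"rotation":[0,0,-0.19],"jaw":0.6},{"dp":[0.437,0.411,0.512],"rotation":[0,0,-0.19],"jaw":0.6}]' 
python3 -c "
from h import *
go([.3737,-.2509,.004],71.9)"
```

```text
time: 15.92
ee_pos: [0.3715, -0.2483, 0.0946]
eef_rot: [-0.458, 0.888, 0.017, -0.022]
ft_force: [0.4, 0.9, -3.7]
width: 0.0524
grip_force: 0.0
t 15.93 at [ 0.3715 -0.2483  0.0946] dp [-0.009 -0.052  0.602] rot [ 0.0084 -0.0025 -0.0481] F [ 0.4  0.9 -3.7] w 0.0524 g 0.0
```

```bash
python3 -m pendant '[{"dp":[0,0,0],"rotation":[0.008,-0.0025,-0.048],"jaw":0.6},{"dp":[0,0,0],"rotation":[0.008,-0.0025,-0.048],"jaw":0.6},{"dp":[0,0,0],"rotation":[0.008,-0.0025,-0.048],"jaw":0.6}]' ; python3 -c "
from h import *
print(r.read_state()['joint_positions'].round(3))
go([.3737,-.2509,.004],71.9)"
```

```text
time: 16.3
ee_pos: [0.4049, -0.2321, 0.0564]
eef_rot: [-0.57, 0.821, 0.0, -0.021]
ft_force: [-0.3, -0.4, 0.6]
width: 0.0522
grip_force: 0.0
[ 1.595  0.689 -1.468  1.985  0.767  1.229  2.603]
t 16.3 at [ 0.4049 -0.2321  0.0564] dp [0.178 0.142 0.359] rot [ 0.0039 -0.0053 -0.0067] F [-0.3 -0.4  0.6] w 0.0522 g 0.0
```

Turning that way reaches the joint limits (j3, j7). I'll back out and take the half-turn-equivalent grasp from the other side instead: yaw -108°, white end first, gripping the black half.

```bash
python3 -m pendant '[{"dp":[-0.1,0,-0.4],"rotation":[0,0,0.1],"jaw":0.6},{"dp":[-0.1,0,-0.8],"rotation":[0,0,0.185],"jaw":0.6},{"dp":[-0.1,0,-0.8],"rotation":[0,0,0.185],"jaw":0.6},{"dp":[-0.1,0,-0.8],"rotation":[0,0,0.185],"jaw":0.6},{"dp":[-0.1,0,-0.8],"rotation":[0,0,0.185],"jaw":0.6},{"dp":[-0.1,0,-0.8],"rotation":[0,0,0.185],"jaw":0.6},{"dp":[-0.1,0,-0.8],"rotation":[0,0,0.185],"jaw":0.6},{"dp":[-0.1,0,-0.8],"rotation":[0,0,0.185],"jaw":0.6}]' ; python3 -c "
from h import *
print(r.read_state()['joint_positions'].round(3))
go([.41,-.1977,.17],-55)"
```

```text
time: 17.3
ee_pos: [0.4144, -0.2161, 0.1779]
eef_rot: [-0.024, 0.999, -0.015, -0.017]
ft_force: [0.0, 0.8, 0.8]
width: 0.0526
grip_force: 0.0
[ 1.549  0.199 -1.281  1.861  0.24   1.256  1.812]
t 17.3 at [ 0.4144 -0.2161  0.1779] dp [0.022 0.125 0.05 ] rot [-0.0069 -0.0027  0.1605] F [0.  0.8 0.8] w 0.0526 g 0.0
```

```bash
python3 -m pendant '[{"dp":[0,0.1,0],"rotation":[-0.005,-0.002,0.15],"jaw":0.6},{"dp":[0,0.1,0],"rotation":[-0.005,-0.002,0.15],"jaw":0.6},{"dp":[0,0.1,0],"rotation":[-0.005,-0.002,0.15],"jaw":0.6},{"dp":[0,0.1,0],"rotation":[-0.005,-0.002,0.15],"jaw":0.6},{"dp":[0,0.1,0],"rotation":[-0.005,-0.002,0.15],"jaw":0.6},{"dp":[0,0.1,0],"rotation":[-0.005,-0.002,0.15],"jaw":0.6}]' ; python3 -c "
from h import *
print(r.read_state()['joint_positions'].round(3))
go([.391,-.1977,.12],-108.1)"
```

```text
time: 18.05
ee_pos: [0.4134, -0.2011, 0.1771]
eef_rot: [0.431, 0.902, -0.005, -0.003]
ft_force: [-0.1, -0.4, -0.5]
width: 0.0518
grip_force: 0.0
[ 1.475  0.11  -1.164  1.889  0.119  1.218  0.951]
t 18.05 at [ 0.4134 -0.2011  0.1771] dp [ 0.111 -0.097  0.382] rot [-0.0019  0.0009  0.1584] F [-0.1 -0.4 -0.5] w 0.0518 g 0.0
```

```bash
python3 -m pendant '[{"dp":[0.11,-0.097,0.38],"rotation":[-0.002,0.001,0.158],"jaw":0.6},{"dp":[0.11,-0.097,0.38],"rotation":[-0.002,0.001,0.158],"jaw":0.6},{"dp":[0.11,-0.097,0.38],"rotation":[-0.002,0.001,0.158],"jaw":0.6},{"dp":[0.11,-0.097,0.38],"rotation":[-0.002,0.001,0.158],"jaw":0.6},{"dp":[0.11,-0.097,0.38],"rotation":[-0.002,0.001,0.158],"jaw":0.6},{"dp":[0.11,-0.097,0.38],"rotation":[-0.002,0.001,0.158],"jaw":0.6},{"dp":[0.11,-0.097,0.38],"rotation":[-0.002,0.001,0.158],"jaw":0.6}]' ; python3 -c "
from h import *
print(r.read_state()['joint_positions'].round(3))
c=snap('wrist','w10'); P=cloud(c)
print((abs(P[...,0]-.383)<.09).sum())
w=(P[...,2]>.006)&(P[...,2]<.035)&(abs(P[...,0]-.385)<.09)&(abs(P[...,1]+.226)<.1)
n,l,st,_=cv2.connectedComponentsWithStats(w.astype(np.uint8))
i=1+st[1:,4].argmax(); print(st[i]); q=P[l==i]; print(cv2.minAreaRect((q[:,:2]*1000).astype(np.float32)), q[:,2].max())
go([.391,-.1977,.004],-108.1)"
```

```text
time: 18.92
ee_pos: [0.391, -0.1976, 0.12]
eef_rot: [0.808, 0.589, 0.0, -0.001]
ft_force: [-0.4, 0.2, -0.8]
width: 0.0523
grip_force: 0.0
[ 1.398  0.099 -1.053  2.014  0.096  1.081 -0.008]
206254
[ 302  178   32  126 3896]
((391.9559020996094, -195.52450561523438), (89.6380386352539, 21.984907150268555), 72.88984680175781) 0.02278675994701118
t 18.98 at [ 0.391  -0.1976  0.12  ] dp [-0.001  0.001  0.773] rot [-0.0001 -0.0002  0.0009] F [ 0.4 -0.1 -0.4] w 0.0521 g 0.0
```

```bash
python3 -m pendant '[{"dp":[0,0,0.4],"rotation":[0,0,0],"jaw":0.5},{"dp":[0,0,0.7],"rotation":[0,0,0],"jaw":0.5},{"dp":[0,0,0.765],"rotation":[0,0,0],"jaw":0.5},{"dp":[0,0,0.765],"rotation":[0,0,0],"jaw":0.1},{"dp":[0,0,0.765],"rotation":[0,0,0],"jaw":0.1},{"dp":[0,0,0.765],"rotation":[0,0,0],"jaw":0.1},{"dp":[0,0,0.765],"rotation":[0,0,0],"jaw":0.1},{"dp":[0,0,0.765],"rotation":[0,0,0],"jaw":0.1}]' 30; python3 -m pendant '[{"dp":[0,0,0],"rotation":[0,0,0],"jaw":0.1},{"dp":[0,0,-0.3],"rotation":[0,0,0],"jaw":0.1},{"dp":[0,0,-0.5],"rotation":[0,0,0],"jaw":0.1},{"dp":[0,0,-0.5],"rotation":[0,0,0],"jaw":0.1}]' ; python3 -c "
from h import *
print(r.read_state()['joint_positions'].round(3))
go([-.20,-.061,.08],-52,0,False)"
```

```text
time: 19.98
ee_pos: [0.3916, -0.1983, 0.0063]
eef_rot: [0.809, 0.588, 0.0, 0.001]
ft_force: [-1.7, 0.5, 8.8]
width: 0.0206
grip_force: 30.0
time: 20.48
ee_pos: [0.3921, -0.1987, 0.0823]
eef_rot: [0.809, 0.587, 0.0, 0.002]
ft_force: [0.7, -0.7, 0.5]
width: 0.0201
grip_force: 30.0
[ 1.38   0.184 -1.064  2.052  0.192  1.005 -0.095]
t 20.48 at [ 0.3921 -0.1987  0.0823] dp [-0.303  0.371  0.017] rot [ 0.0004  0.0005 -0.1557] F [ 0.7 -0.7  0.5] w 0.0201 g 30.0
```

```bash
python3 -m pendant '[{"dp":[-0.1,0.1,0],"rotation":[0,0,-0.155],"jaw":0.1},{"dp":[-0.15,0.3,0],"rotation":[0,0,-0.155],"jaw":0.1},{"dp":[-0.15,0.35,0],"rotation":[0,0,-0.155],"jaw":0.1},{"dp":[-0.15,0.35,0],"rotation":[0,0,-0.155],"jaw":0.1},{"dp":[-0.15,0.35,0],"rotation":[0,0,-0.155],"jaw":0.1},{"dp":[-0.15,0.35,0],"rotation":[0,0,-0.155],"jaw":0.1},{"dp":[-0.15,0.35,0],"rotation":[0,0,-0.155],"jaw":0.1}]' ; python3 -c "
from h import *
print(r.read_state()['joint_positions'].round(3))
go([-.18,-.061,.06],3.4,0,False)"
```

```text
time: 21.35
ee_pos: [0.4335, -0.2352, 0.0797]
eef_rot: [0.442, 0.897, 0.001, -0.001]
ft_force: [0.5, -0.5, 0.1]
width: 0.0207
grip_force: 30.0
[ 1.416  0.421 -1.167  1.921  0.436  1.089  0.726]
t 21.35 at [ 0.4335 -0.2352  0.0797] dp [-0.192 -0.001  0.131] rot [ 0.0002 -0.0002 -0.155 ] F [ 0.5 -0.5  0.1] w 0.0207 g 30.0
```

```bash
python3 -m pendant '[{"dp":[0,0,0.13],"rotation":[0,0,-0.155],"jaw":0.1},{"dp":[-0.1,0,0.13],"rotation":[0,0,-0.155],"jaw":0.1},{"dp":[-0.15,0,0.13],"rotation":[0,0,-0.155],"jaw":0.1},{"dp":[-0.19,0,0.13],"rotation":[0,0,-0.155],"jaw":0.1},{"dp":[-0.19,0,0.13],"rotation":[0,0,-0.155],"jaw":0.1},{"dp":[-0.19,0,0.13],"rotation":[0,0,-0.155],"jaw":0.1},{"dp":[-0.19,0,0.13],"rotation":[0,0,-0.155],"jaw":0.1}]' ; python3 -c "
from h import *
print(r.read_state()['joint_positions'].round(3))
m=lambda c,D:(D[...,2]>.04)&(D[...,2]<.095)&(abs(D[...,1]+.061)<.025)&(D[...,0]<-.045)&(D[...,0]>-.25)
c=snap('wrist','w11');slices(c,m,-.23,-.04)
c=snap('top','t11');print('top');slices(c,m,-.23,-.04)
go([-.18,-.061,.034],3.4,0,False)"
```

```text
time: 22.22
ee_pos: [0.4511, -0.2577, 0.0604]
eef_rot: [-0.029, 1.0, 0.001, -0.0]
ft_force: [1.1, 0.2, -1.1]
width: 0.0204
grip_force: 30.0
[ 1.463  0.633 -1.285  1.869  0.665  1.164  1.569]
 x-0.220 n1136 y -0.0701..-0.0483 mid -0.0592 ztop 0.0747
 x-0.210 n1078 y -0.0702..-0.0481 mid -0.0592 ztop 0.0750
 x-0.200 n1023 y -0.0700..-0.0485 mid -0.0593 ztop 0.0748
 x-0.190 n2134 y -0.0794..-0.0388 mid -0.0591 ztop 0.0831
 x-0.180 n36 y -0.0693..-0.0488 mid -0.0591 ztop 0.0711
 x-0.170 n216 y -0.0699..-0.0483 mid -0.0591 ztop 0.0849
 x-0.160 n850 y -0.0699..-0.0484 mid -0.0591 ztop 0.0747
 x-0.150 n260 y -0.0700..-0.0482 mid -0.0591 ztop 0.0740
top
 x-0.220 n21 y -0.0706..-0.0498 mid -0.0602 ztop 0.0730
 x-0.210 n13 y -0.0709..-0.0507 mid -0.0608 ztop 0.0750
 x-0.200 n1 y -0.0716..-0.0716 mid -0.0716 ztop 0.0649
 x-0.130 n5 y -0.0672..-0.0511 mid -0.0591 ztop 0.0733
 x-0.120 n19 y -0.0727..-0.0517 mid -0.0622 ztop 0.0754
 x-0.110 n23 y -0.0697..-0.0496 mid -0.0597 ztop 0.0740
 x-0.100 n17 y -0.0714..-0.0504 mid -0.0609 ztop 0.0752
 x-0.090 n23 y -0.0723..-0.0508 mid -0.0615 ztop 0.0736
 x-0.080 n20 y -0.0688..-0.0512 mid -0.0600 ztop 0.0735
 x-0.070 n2 y -0.0636..-0.0610 mid -0.0623 ztop 0.0682
t 22.32 at [ 0.4512 -0.2577  0.0605] dp [ 0.002 -0.002  0.177] rot [ 0.0002 -0.     -0.0001] F [-0.4 -0.  -0.1] w 0.0203 g 30.0
```

The thick marker is aligned and level. I'll lower it 22 mm and enter the wide bore.

```bash
python3 -m pendant '[{"dp":[0,-0.005,0.145],"rotation":[0,0,0],"jaw":0.1},{"dp":[0,-0.005,0.145],"rotation":[0,0,0],"jaw":0.1},{"dp":[-0.1,-0.005,0.145],"rotation":[0,0,0],"jaw":0.1},{"dp":[-0.2,-0.005,0.145],"rotation":[0,0,0],"jaw":0.1},{"dp":[-0.26,-0.005,0.145],"rotation":[0,0,0],"jaw":0.1},{"dp":[-0.3,-0.005,0.145],"rotation":[0,0,0],"jaw":0.1},{"dp":[-0.3,-0.005,0.145],"rotation":[0,0,0],"jaw":0.1}]' ; python3 -c "
from h import *
go([-.0755,-.0603,.0387],3.4,0,False)"
```

```text
time: 23.2
ee_pos: [0.4963, -0.2555, 0.0387]
eef_rot: [-0.031, 1.0, 0.001, -0.0]
ft_force: [0.4, 0.3, -0.4]
width: 0.0206
grip_force: 30.0
t 23.2 at [ 0.4963 -0.2555  0.0387] dp [-0.394  0.004  0.   ] rot [ 0.0002 -0.      0.0005] F [ 0.4  0.3 -0.4] w 0.0206 g 30.0
```

```bash
python3 -m pendant '[{"dp":[-0.08,0.001,0],"rotation":[0,0,0],"jaw":0.1},{"dp":[-0.16,0.002,0],"rotation":[0,0,0],"jaw":0.1},{"dp":[-0.24,0.003,0],"rotation":[0,0,0],"jaw":0.1},{"dp":[-0.32,0.003,0],"rotation":[0,0,0],"jaw":0.1},{"dp":[-0.38,0.003,0],"rotation":[0,0,0],"jaw":0.1},{"dp":[-0.39,0.003,0],"rotation":[0,0,0],"jaw":0.1},{"dp":[-0.39,0.003,0],"rotation":[0,0,0],"jaw":0.1}]' ; python3 -c "
from h import *
m=lambda c,D:(D[...,2]>.03)&(D[...,2]<.065)&(abs(D[...,1]+.061)<.016)&(D[...,0]<-.045)&(D[...,0]>-.25)
c=snap('wrist','w12');slices(c,m,-.15,-.04,.005)
go([-.0755,-.0603,.0387],3.4,0,False)"
```

```text
time: 24.08
ee_pos: [0.5548, -0.2517, 0.0388]
eef_rot: [-0.031, 1.0, 0.001, 0.0]
ft_force: [1.5, -2.3, -0.1]
width: 0.0199
grip_force: 30.0
 x-0.120 n693 y -0.0697..-0.0493 mid -0.0595 ztop 0.0521
 x-0.115 n572 y -0.0701..-0.0483 mid -0.0592 ztop 0.0534
 x-0.110 n553 y -0.0701..-0.0487 mid -0.0594 ztop 0.0534
 x-0.105 n533 y -0.0702..-0.0485 mid -0.0594 ztop 0.0534
 x-0.100 n539 y -0.0704..-0.0484 mid -0.0594 ztop 0.0533
 x-0.095 n513 y -0.0703..-0.0483 mid -0.0593 ztop 0.0534
 x-0.090 n491 y -0.0699..-0.0487 mid -0.0593 ztop 0.0532
 x-0.085 n1147 y -0.0770..-0.0450 mid -0.0610 ztop 0.0603
 x-0.080 n211 y -0.0696..-0.0489 mid -0.0593 ztop 0.0527
 x-0.070 n22 y -0.0701..-0.0485 mid -0.0593 ztop 0.0647
 x-0.065 n100 y -0.0701..-0.0485 mid -0.0593 ztop 0.0612
 x-0.060 n412 y -0.0698..-0.0485 mid -0.0592 ztop 0.0531
 x-0.055 n420 y -0.0700..-0.0484 mid -0.0592 ztop 0.0530
 x-0.050 n374 y -0.0700..-0.0483 mid -0.0591 ztop 0.0528
 x-0.045 n38 y -0.0701..-0.0482 mid -0.0591 ztop 0.0484
t 24.12 at [ 0.5547 -0.2517  0.0388] dp [-0.003  0.003  0.001] rot [0.0002 0.0001 0.0004] F [ 0.5 -2.5 -0.9] w 0.0204 g 30.0
```

```bash
python3 -m pendant '[{"dp":[-0.012,0,0],"rotation":[0,0,0],"jaw":0.1},{"dp":[-0.012,0,0],"rotation":[0,0,0],"jaw":0.45},{"dp":[-0.012,0,0],"rotation":[0,0,0],"jaw":0.45},{"dp":[-0.012,0,0],"rotation":[0,0,0],"jaw":0.45}]' 
python3 -m pendant '[{"dp":[0,0,-0.3],"rotation":[0,0,0],"jaw":0.45},{"dp":[0.1,0.2,-0.8],"rotation":[0,0,0],"jaw":0.6},{"dp":[0.3,0.6,-0.95],"rotation":[0,0,0],"jaw":0.6},{"dp":[0.3,1,-0.95],"rotation":[0,0,0],"jaw":0.6},{"dp":[0.3,1,-0.95],"rotation":[0,0,0],"jaw":0.6}]' >/dev/null
python3 -m pendant '[{"dp":[0,0.4,0],"rotation":[0,0,0],"jaw":0.6},{"dp":[0,0.8,0],"rotation":[0,0,0],"jaw":0.6},{"dp":[0,1,0],"rotation":[0,0,0],"jaw":0.6}]' >/dev/null
python3 -m pendant '[{"dp":[0,0.3,0],"rotation":[0,0,0],"jaw":0.6},{"dp":[0,0.6,0],"rotation":[0,0,0],"jaw":0.6},{"dp":[0,0.6,0],"rotation":[0,0,0],"jaw":0.6}]'
cat >> h.py <<'E'
def find(c,x,y,rad=.09,lo=.006,hi=.035):
    P=cloud(c); w=(P[...,2]>lo)&(P[...,2]<hi)&(np.hypot(P[...,0]-x,P[...,1]-y)<rad)
    n,l,st,_=cv2.connectedComponentsWithStats(w.astype(np.uint8)); i=1+st[1:,4].argmax(); q=P[l==i]
    (cx,cy),(a,b),g=cv2.minAreaRect((q[:,:2]*1000).astype(np.float32)); g=g if a>b else g+90
    print('c',round(cx,1),round(cy,1),'len',round(max(a,b),1),'wid',round(min(a,b),1),'dir',round(g,1),'ztop',np.percentile(q[:,2],98).round(4),st[i])
E
python3 -c "
from h import *
print(r.read_state()['joint_positions'].round(3))
c=snap('wrist','w13'); find(c,.45,.137); c=snap('top','t13'); find(c,.45,.137)
go([.5,.15,.2],3.4)"
```

```text
time: 24.62
ee_pos: [0.5565, -0.2511, 0.0389]
eef_rot: [-0.031, 1.0, 0.001, 0.0]
ft_force: [-0.8, 1.0, 0.0]
width: 0.0375
grip_force: 0.0
time: 26.0
ee_pos: [0.4863, 0.1387, 0.1821]
eef_rot: [-0.034, 0.999, 0.001, 0.0]
ft_force: [0.0, 0.1, 0.5]
width: 0.0521
grip_force: 0.0
[ 0.793  0.39  -1.368  1.779  0.395  1.3    0.97 ]
c 449.2 138.0 len 130.0 wid 14.7 dir 89.6 ztop 0.014 [ 239  169  156   28 2584]
c 451.4 176.1 len 48.6 wid 13.1 dir 91.0 ztop 0.0161 [268 256  17   5  64]
t 26.1 at [0.4873 0.1346 0.1816] dp [-0.091  0.097 -0.122] rot [ 0.0002 -0.      0.0006] F [ 0.2  0.1 -0.4] w 0.0523 g 0.0
```

View pics/w13.png

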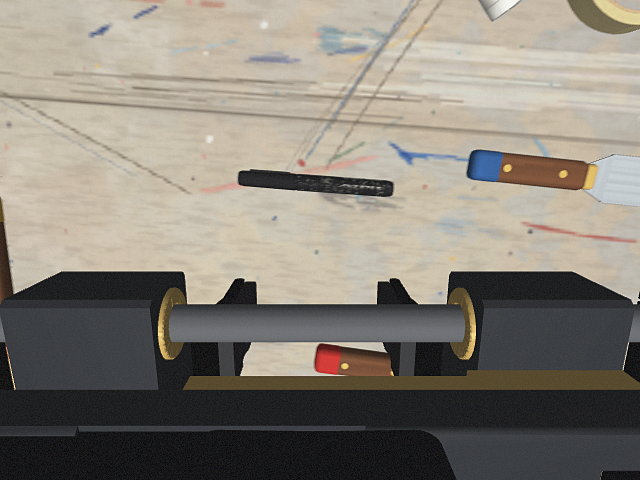

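The wrist view shows the slim marker from (238,178) to (393,187). It measures 130×14.7 mm, which matches. I'll turn to yaw -90.4° and grip 35 mm from its middle.

```bash
python3 -m pendant '[{"dp":[0,0.1,0],"rotation":[0,0,0.2],"jaw":0.5},{"dp":[0.1,0.2,0.2],"rotation":[0,0,0.2],"jaw":0.5},{"dp":[0.22,0.24,0.4],"rotation":[0,0,0.2],"jaw":0.5},{"dp":[0.22,0.24,0.4],"rotation":[0,0,0.2],"jaw":0.5},{"dp":[0.22,0.24,0.4],"rotation":[0,0,0.2],"jaw":0.5},{"dp":[0.22,0.24,0.4],"rotation":[0,0,0.2],"jaw":0.5},{"dp":[0.22,0.24,0.4],"rotation":[0,0,0.2],"jaw":0.5},{"dp":[0.22,0.24,0.4],"rotation":[0,0,0.2],"jaw":0.5}]' 
python3 -c "
from h import *
print(r.read_state()['joint_positions'].round(3))
go([.4492,.173,.08],-90.4)"
```

```text
time: 27.1
ee_pos: [0.4526, 0.1672, 0.1218]
eef_rot: [0.563, 0.826, 0.0, -0.0]
ft_force: [-0.4, 0.0, 0.5]
width: 0.0435
grip_force: 0.0
[ 0.544  0.262 -1.091  1.909  0.257  1.122 -0.27 ]
t 27.1 at [0.4526 0.1672 0.1218] dp [ 0.044 -0.007  0.278] rot [ 0.     -0.0001  0.0608] F [-0.4  0.   0.5] w 0.0435 g 0.0
```

```bash
python3 -m pendant '[{"dp":[0.044,-0.007,0.278],"rotation":[0,0,0.061],"jaw":0.5},{"dp":[0.044,-0.007,0.278],"rotation":[0,0,0.061],"jaw":0.5},{"dp":[0.044,-0.007,0.278],"rotation":[0,0,0.061],"jaw":0.5},{"dp":[0.044,-0.007,0.278],"rotation":[0,0,0.061],"jaw":0.5}]' 
python3 -c "
from h import *
c=snap('wrist','w14'); find(c,.45,.16)
go([.4492,.173,.004],-90.4)"
```

```text
time: 27.6
ee_pos: [0.449, 0.1742, 0.0805]
eef_rot: [0.708, 0.706, 0.001, -0.0]
ft_force: [0.1, 0.3, 0.7]
width: 0.0433
grip_force: 0.0
c 450.2 174.7 len 57.1 wid 13.7 dir 89.6 ztop 0.014 [ 307  214   23   90 2007]
t 27.65 at [0.449  0.1743 0.0805] dp [-0.009  0.001  0.51 ] rot [ 0.0001 -0.0002  0.0006] F [-0.2 -0.8  0.6] w 0.0438 g 0.0
```

```bash
python3 -m pendant '[{"dp":[-0.005,0.004,0.25],"rotation":[0,0,0],"jaw":0.45},{"dp":[-0.005,0.004,0.48],"rotation":[0,0,0],"jaw":0.45},{"dp":[-0.005,0.004,0.51],"rotation":[0,0,0],"jaw":0.45},{"dp":[-0.005,0.004,0.51],"rotation":[0,0,0],"jaw":0.03},{"dp":[-0.005,0.004,0.51],"rotation":[0,0,0],"jaw":0.03},{"dp":[-0.005,0.004,0.51],"rotation":[0,0,0],"jaw":0.03},{"dp":[-0.005,0.004,0.51],"rotation":[0,0,0],"jaw":0.03},{"dp":[-0.005,0.004,0.51],"rotation":[0,0,0],"jaw":0.03}]' 30
python3 -m pendant '[{"dp":[0,0,0],"rotation":[0,0,0],"jaw":0.03},{"dp":[0,0,-0.4],"rotation":[0,0,0],"jaw":0.03},{"dp":[0,0,-0.8],"rotation":[0,0,0],"jaw":0.03},{"dp":[0,0,-0.8],"rotation":[0,0,0],"jaw":0.03}]' 
python3 -c "
from h import *
go([-.17,-.123,.12],-45,0,False)"
```

```text
time: 28.65
ee_pos: [0.4497, 0.174, 0.0044]
eef_rot: [0.71, 0.705, 0.001, -0.0]
ft_force: [-0.1, -1.5, 7.3]
width: 0.0125
grip_force: 30.0
time: 29.15
ee_pos: [0.4515, 0.1749, 0.1277]
eef_rot: [0.71, 0.705, 0.003, 0.002]
ft_force: [-0.7, -0.2, -0.2]
width: 0.0126
grip_force: 30.0
t 29.15 at [0.4515 0.1749 0.1277] dp [-3.294  0.109  0.045] rot [ 1.200e-03  1.000e-04 -1.261e-01] F [-0.7 -0.2 -0.2] w 0.0126 g 30.0
```

```bash
python3 -m pendant '[{"dp":[-0.4,0,0],"rotation":[0,0,0],"jaw":0.03},{"dp":[-0.8,0,0],"rotation":[0,0,0],"jaw":0.03},{"dp":[-1,0,0],"rotation":[0,0,0],"jaw":0.03}]' >/dev/null
python3 -m pendant '[{"dp":[-0.4,0,0],"rotation":[0,0,0],"jaw":0.03},{"dp":[-0.8,0,0],"rotation":[0,0,0],"jaw":0.03},{"dp":[-1,0,0],"rotation":[0,0,0],"jaw":0.03}]' >/dev/null
python3 -m pendant '[{"dp":[-0.4,0,0],"rotation":[0,0,-0.05],"jaw":0.03},{"dp":[-0.8,0,0],"rotation":[0,0,-0.1],"jaw":0.03},{"dp":[-1,0,0],"rotation":[0,0,-0.15],"jaw":0.03},{"dp":[-1,0,0],"rotation":[0,0,-0.2],"jaw":0.03},{"dp":[-1,0,0],"rotation":[0,0,-0.2],"jaw":0.03},{"dp":[-1,0,0],"rotation":[0,0,-0.2],"jaw":0.03},{"dp":[-1,0,0],"rotation":[0,0,-0.2],"jaw":0.03}]' 
python3 -c "
from h import *
print(r.read_state()['joint_positions'].round(3))
go([-.18,-.123,.06],3.4,0,False)"
```

```text
time: 30.78
ee_pos: [0.4456, -0.276, 0.1222]
eef_rot: [0.157, 0.988, 0.001, -0.001]
ft_force: [-0.5, 0.0, 0.4]
width: 0.0126
grip_force: 30.0
[ 1.249  0.32  -0.899  1.811  0.273  1.143  1.516]
t 30.77 at [ 0.4456 -0.276   0.1222] dp [-0.149 -0.26   0.414] rot [ 0.0003 -0.0002 -0.0597] F [-0.5  0.   0.4] w 0.0126 g 30.0
```

```bash
python3 -m pendant '[{"dp":[-0.1,-0.26,0],"rotation":[0,0,-0.06],"jaw":0.03},{"dp":[-0.149,-0.26,0.2],"rotation":[0,0,-0.06],"jaw":0.03},{"dp":[-0.149,-0.26,0.414],"rotation":[0,0,-0.06],"jaw":0.03},{"dp":[-0.149,-0.26,0.414],"rotation":[0,0,-0.06],"jaw":0.03}]' 
python3 -c "
from h import *
m=lambda c,D:(D[...,2]>.04)&(D[...,2]<.09)&(abs(D[...,1]+.123)<.02)&(D[...,0]<-.045)&(D[...,0]>-.25)
c=snap('wrist','w15');slices(c,m,-.23,-.04)
c=snap('top','t15');print('top');slices(c,m,-.13,-.04)
go([-.18,-.123,.034],3.4,0,False)"
```

```text
time: 31.28
ee_pos: [0.4533, -0.319, 0.0583]
eef_rot: [-0.028, 1.0, 0.003, -0.002]
ft_force: [0.2, 0.1, -0.8]
width: 0.0123
grip_force: 30.0
 x-0.210 n337 y -0.1264..-0.1144 mid -0.1204 ztop 0.0664
 x-0.200 n645 y -0.1274..-0.1135 mid -0.1205 ztop 0.0673
 x-0.190 n1714 y -0.1364..-0.1046 mid -0.1205 ztop 0.0817
 x-0.180 n28 y -0.1267..-0.1144 mid -0.1205 ztop 0.0657
 x-0.170 n62 y -0.1273..-0.1140 mid -0.1206 ztop 0.0829
 x-0.160 n541 y -0.1275..-0.1137 mid -0.1206 ztop 0.0670
 x-0.150 n258 y -0.1271..-0.1136 mid -0.1203 ztop 0.0668
top
 x-0.130 n4 y -0.1271..-0.1177 mid -0.1224 ztop 0.0714
 x-0.120 n13 y -0.1296..-0.1161 mid -0.1229 ztop 0.0714
 x-0.110 n13 y -0.1311..-0.1164 mid -0.1238 ztop 0.0718
 x-0.100 n13 y -0.1279..-0.1168 mid -0.1223 ztop 0.0691
 x-0.090 n14 y -0.1300..-0.1165 mid -0.1232 ztop 0.0670
 x-0.080 n8 y -0.1270..-0.1171 mid -0.1220 ztop 0.0688
t 31.38 at [ 0.4551 -0.32    0.0613] dp [ 0.003 -0.     0.182] rot [ 0.0003 -0.     -0.0005] F [ 0.4  0.4 -0.2] w 0.013 g 30.0
```

```bash
python3 -m pendant '[{"dp":[0,-0.007,0.142],"rotation":[0,0,0],"jaw":0.03},{"dp":[0,-0.007,0.142],"rotation":[0,0,0],"jaw":0.03},{"dp":[-0.1,-0.007,0.142],"rotation":[0,0,0],"jaw":0.03},{"dp":[-0.2,-0.007,0.142],"rotation":[0,0,0],"jaw":0.03},{"dp":[-0.28,-0.007,0.142],"rotation":[0,0,0],"jaw":0.03},{"dp":[-0.35,-0.007,0.142],"rotation":[0,0,0],"jaw":0.03},{"dp":[-0.36,-0.007,0.142],"rotation":[0,0,0],"jaw":0.03}]' 
python3 -c "
from h import *
m=lambda c,D:(D[...,2]>.03)&(D[...,2]<.07)&(abs(D[...,1]+.122)<.02)&(D[...,0]<-.045)&(D[...,0]>-.25)
c=snap('wrist','w16');slices(c,m,-.18,-.04)
go([-.071,-.1218,.04],3.4,0,False)"
```

```text
time: 32.25
ee_pos: [0.5099, -0.3177, 0.0395]
eef_rot: [-0.028, 1.0, 0.001, 0.0]
ft_force: [-0.2, 0.0, -0.5]
width: 0.0127
grip_force: 30.0
 x-0.150 n616 y -0.1293..-0.1156 mid -0.1225 ztop 0.0477
 x-0.140 n640 y -0.1372..-0.1080 mid -0.1226 ztop 0.0484
 x-0.130 n694 y -0.1336..-0.1113 mid -0.1224 ztop 0.0577
 x-0.120 n24 y -0.1292..-0.1159 mid -0.1226 ztop 0.0648
 x-0.110 n242 y -0.1294..-0.1157 mid -0.1226 ztop 0.0484
 x-0.100 n514 y -0.1295..-0.1157 mid -0.1226 ztop 0.0482
 x-0.090 n46 y -0.1291..-0.1156 mid -0.1224 ztop 0.0464
t 32.3 at [ 0.5094 -0.3179  0.0394] dp [-0.361  0.017 -0.004] rot [ 0.0003  0.     -0.0004] F [-0.3  0.6 -0.1] w 0.0125 g 30.0
```

```bash
python3 -m pendant '[{"dp":[-0.08,0.005,0],"rotation":[0,0,0],"jaw":0.03},{"dp":[-0.16,0.005,0],"rotation":[0,0,0],"jaw":0.03},{"dp":[-0.24,0.006,0],"rotation":[0,0,0],"jaw":0.03},{"dp":[-0.31,0.006,0],"rotation":[0,0,0],"jaw":0.03},{"dp":[-0.355,0.006,0],"rotation":[0,0,0],"jaw":0.03},{"dp":[-0.355,0.006,0],"rotation":[0,0,0],"jaw":0.03},{"dp":[-0.355,0.006,0],"rotation":[0,0,0],"jaw":0.03}]' 
python3 -c "
from h import *
m=lambda c,D:(D[...,2]>.03)&(D[...,2]<.07)&(abs(D[...,1]+.122)<.02)&(D[...,0]<-.045)&(D[...,0]>-.25)
c=snap('wrist','w17');slices(c,m,-.12,-.04,.003)
go([-.071,-.1218,.04],3.4,0,False)"
```

```text
time: 33.17
ee_pos: [0.5605, -0.3145, 0.0387]
eef_rot: [-0.028, 1.0, 0.001, -0.002]
ft_force: [-5.7, -0.3, -0.2]
width: 0.0127
grip_force: 30.0
 x-0.102 n170 y -0.1279..-0.1167 mid -0.1223 ztop 0.0459
 x-0.099 n188 y -0.1288..-0.1162 mid -0.1225 ztop 0.0468
 x-0.096 n195 y -0.1292..-0.1158 mid -0.1225 ztop 0.0471
 x-0.093 n191 y -0.1292..-0.1159 mid -0.1225 ztop 0.0472
 x-0.090 n179 y -0.1293..-0.1158 mid -0.1225 ztop 0.0472
 x-0.087 n183 y -0.1293..-0.1158 mid -0.1226 ztop 0.0472
 x-0.084 n1267 y -0.1382..-0.1065 mid -0.1223 ztop 0.0627
 x-0.081 n172 y -0.1287..-0.1161 mid -0.1224 ztop 0.0477
 x-0.078 n165 y -0.1286..-0.1161 mid -0.1224 ztop 0.0477
 x-0.075 n9 y -0.1285..-0.1162 mid -0.1224 ztop 0.0448
 x-0.069 n2 y -0.1290..-0.1159 mid -0.1224 ztop 0.0638
 x-0.066 n25 y -0.1291..-0.1158 mid -0.1224 ztop 0.0639
 x-0.063 n4 y -0.1291..-0.1158 mid -0.1225 ztop 0.0634
 x-0.060 n28 y -0.1269..-0.1184 mid -0.1226 ztop 0.0477
 x-0.057 n156 y -0.1288..-0.1156 mid -0.1222 ztop 0.0476
 x-0.054 n160 y -0.1288..-0.1156 mid -0.1222 ztop 0.0476
 x-0.051 n159 y -0.1288..-0.1156 mid -0.1222 ztop 0.0476
 x-0.048 n160 y -0.1289..-0.1156 mid -0.1222 ztop 0.0476
 x-0.045 n71 y -0.1289..-0.1155 mid -0.1222 ztop 0.0475
t 33.23 at [ 0.5605 -0.3145  0.0387] dp [-0.02   0.014 -0.009] rot [ 0.0003 -0.0006 -0.0006] F [-5.6  0.6  0.1] w 0.0126 g 30.0
```

The red marker has bottomed out: 5.7 N contact, 68 mm in. I'll release it and go over to the scrapers on the left.

```bash
python3 -m pendant '[{"dp":[0,0,0],"rotation":[0,0,0],"jaw":0.35},{"dp":[0,0,0],"rotation":[0,0,0],"jaw":0.35},{"dp":[0,0,0],"rotation":[0,0,0],"jaw":0.35}]' 
python3 -m pendant '[{"dp":[0,0,-0.3],"rotation":[0,0,0],"jaw":0.35},{"dp":[0.1,0,-0.7],"rotation":[0,0,0],"jaw":0.6},{"dp":[0.3,0.6,-1],"rotation":[0,0,0],"jaw":0.6},{"dp":[0.3,1,-1],"rotation":[0,0,0],"jaw":0.6}]' >/dev/null
python3 -m pendant '[{"dp":[0,0.4,-0.1],"rotation":[0,0,0.05],"jaw":0.6},{"dp":[0,0.8,-0.1],"rotation":[0,0,0.08],"jaw":0.6},{"dp":[0,1,-0.1],"rotation":[0,0,0.08],"jaw":0.6},{"dp":[0,1,-0.1],"rotation":[0,0,0.08],"jaw":0.6}]'
python3 -c "
from h import *
print(r.read_state()['joint_positions'].round(3))
c=snap('top','t18'); find(c,.614,.194,.06,.012,.03);find(c,.4275,.3085,.06,.012,.03)
go([.58,.12,.2],-60)"
```

```text
time: 33.6
ee_pos: [0.5624, -0.3143, 0.0397]
eef_rot: [-0.028, 1.0, 0.001, 0.0]
ft_force: [-0.2, -0.4, 0.0]
width: 0.0289
grip_force: 0.0
time: 34.6
ee_pos: [0.5069, -0.0498, 0.1988]
eef_rot: [0.22, 0.976, 0.0, 0.0]
ft_force: [0.1, -0.4, 0.1]
width: 0.0522
grip_force: 0.0
[ 0.919  0.211 -1.006  1.755  0.186  1.276  0.997]
c 653.4 174.7 len 81.0 wid 24.2 dir 77.0 ztop 0.0222 [266 187  25  13 147]
c 427.9 312.9 len 102.9 wid 23.5 dir 87.6 ztop 0.023 [213 261  35   9 229]
t 34.65 at [ 0.5069 -0.0519  0.1986] dp [ 0.052  1.244 -0.009] rot [0.0001 0.     0.0961] F [ 0.1 -0.3 -0.6] w 0.0523 g 0.0
```

The large scraper has been knocked aside (now near (0.653,0.175)). I'll move nearby and re-measure it with the wrist camera.

```bash
python3 -m pendant '[{"dp":[0,0.4,0],"rotation":[0,0,0.096],"jaw":0.6},{"dp":[0,0.8,0],"rotation":[0,0,0.096],"jaw":0.6},{"dp":[0,1,0],"rotation":[0,0,0.096],"jaw":0.6},{"dp":[0,1,0],"rotation":[0,0,0.096],"jaw":0.6}]' >/dev/null
python3 -c "
from h import *
go([.63,.11,.2],-95)
c=snap('top','t19'); find(c,.655,.18,.085,.012,.03)"
```

```text
t 35.15 at [0.5722 0.086  0.1979] dp [-0.053  0.414 -0.014] rot [ 0.     -0.0006  0.097 ] F [-0.7 -0.8  0.3] w 0.0522 g 0.0
c 652.7 175.0 len 77.8 wid 26.7 dir 80.8 ztop 0.0233 [265 187  26  13 146]
```

```bash
python3 -m pendant '[{"dp":[0,0.2,0],"rotation":[0,0,0.097],"jaw":0.6},{"dp":[-0.05,0.414,0],"rotation":[0,0,0.097],"jaw":0.6},{"dp":[-0.05,0.414,0],"rotation":[0,0,0.097],"jaw":0.6},{"dp":[-0.05,0.414,0],"rotation":[0,0,0.097],"jaw":0.6},{"dp":[-0.05,0.414,0],"rotation":[0,0,0.097],"jaw":0.6}]' >/dev/null
python3 -c "
from h import *
c=snap('wrist','w20');P=cloud(c); find(c,.655,.19,.13,.005,.03);find(c,.655,.175,.06,.0135,.03)
c=snap('top','t20'); find(c,.655,.18,.15,.012,.03)
go([.63,.11,.2],-95)"
```

```text
c 657.8 199.8 len 177.3 wid 80.3 dir 77.1 ztop 0.0186 [  298     0   110   217 12432]
c 649.3 165.8 len 99.2 wid 24.4 dir 77.4 ztop 0.0191 [ 313   91   43  123 3236]
c 657.1 193.1 len 45.9 wid 23.6 dir 78.5 ztop 0.0217 [265 187  15  10  84]
t 35.92 at [0.6294 0.1057 0.1982] dp [ 0.029  0.001 -0.012] rot [-0.0001 -0.0001 -0.    ] F [-1.4  1.1  0.1] w 0.0519 g 0.0
```

View pics/w20.png

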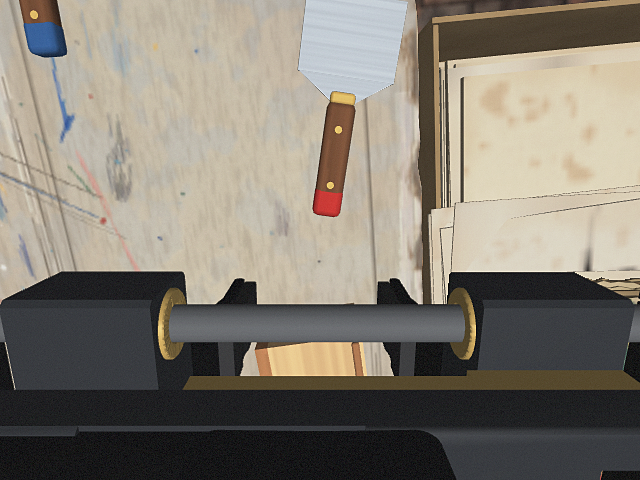

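The full large scraper is in view, with its handle at (330,155) and its blade at (350,40). It measures 177×80 mm, which matches. Grip at (0.650,0.165), yaw -102.8°.

```bash
python3 -c "
from h import *
go([.650,.1653,.08],-102.8)"
```

```text
t 35.92 at [0.6294 0.1057 0.1982] dp [0.407 0.102 0.788] rot [-0.0001 -0.0001  0.0216] F [-1.4  1.1  0.1] w 0.0519 g 0.0
```

```bash
python3 -m pendant '[{"dp":[0.4,0.1,0.3],"rotation":[0,0,0.0216],"jaw":0.6},{"dp":[0.407,0.102,0.65],"rotation":[0,0,0.0216],"jaw":0.6},{"dp":[0.407,0.102,0.788],"rotation":[0,0,0.0216],"jaw":0.6},{"dp":[0.407,0.102,0.788],"rotation":[0,0,0.0216],"jaw":0.6}]' >/dev/null
python3 -c "
from h import *
go([.650,.1653,.003],-102.8)"
```

```text
t 36.42 at [0.6495 0.165  0.0796] dp [0.003 0.004 0.511] rot [-0.0003  0.     -0.0002] F [ 0.3 -0.1  1.3] w 0.0522 g 0.0
```

```bash
python3 -m pendant '[{"dp":[0.003,0.004,0.25],"rotation":[0,0,0],"jaw":0.6},{"dp":[0.003,0.004,0.48],"rotation":[0,0,0],"jaw":0.6},{"dp":[0.003,0.004,0.51],"rotation":[0,0,0],"jaw":0.6},{"dp":[0.003,0.004,0.51],"rotation":[0,0,0],"jaw":0.1},{"dp":[0.003,0.004,0.51],"rotation":[0,0,0],"jaw":0.1},{"dp":[0.003,0.004,0.51],"rotation":[0,0,0],"jaw":0.1},{"dp":[0.003,0.004,0.51],"rotation":[0,0,0],"jaw":0.1},{"dp":[0.003,0.004,0.51],"rotation":[0,0,0],"jaw":0.1}]' 45
python3 -m pendant '[{"dp":[0,0,0],"rotation":[0,0,0],"jaw":0.1},{"dp":[0,0,-0.3],"rotation":[0,0,0],"jaw":0.1},{"dp":[0,0,-0.8],"rotation":[0,0,0],"jaw":0.1},{"dp":[0,0,-1],"rotation":[0,0,0],"jaw":0.1}]' 
python3 -c "
from h import *
print(r.read_state()['joint_positions'].round(3))
go([-.24,.157,.15],-176.6,0,False)"
```

```text
time: 37.42
ee_pos: [0.651, 0.1671, 0.0047]
eef_rot: [0.782, 0.624, 0.001, -0.0]
ft_force: [0.2, -0.7, 5.8]
width: 0.0236
grip_force: 45.0
time: 37.92
ee_pos: [0.6509, 0.1672, 0.1567]
eef_rot: [0.782, 0.624, 0.001, -0.0]
ft_force: [0.6, 0.2, 0.1]
width: 0.0233
grip_force: 45.0
[ 0.182  0.577 -0.73   1.379  0.383  1.327 -0.782]
t 37.92 at [0.6509 0.1672 0.1567] dp [-1.777 -1.46   0.038] rot [-1.000e-04 -5.000e-04  2.049e-01] F [0.6 0.2 0.1] w 0.0233 g 45.0
```

```bash
python3 -m pendant '[{"dp":[-0.2,-0.4,0],"rotation":[0,0,0],"jaw":0.1},{"dp":[-0.5,-0.75,0],"rotation":[0,0,0.03],"jaw":0.1},{"dp":[-0.8,-1,0],"rotation":[0,0,0.06],"jaw":0.1},{"dp":[-1,-1,0],"rotation":[0,0,0.1],"jaw":0.1},{"dp":[-1,-1,0],"rotation":[0,0,0.1],"jaw":0.1},{"dp":[-1,-1,0],"rotation":[0,0,0.1],"jaw":0.1}]' 
python3 -c "
from h import *
print(r.read_state()['joint_positions'].round(3))
go([-.20,.157,.10],-176.6,0,False)"
```

```text
time: 38.67
ee_pos: [0.4708, 0.0537, 0.1538]
eef_rot: [0.936, 0.352, 0.0, -0.0]
ft_force: [-0.0, 1.3, -0.8]
width: 0.0237
grip_force: 45.0
[ 0.49   0.108 -0.728  1.905  0.077  1.157 -1.119]
t 38.67 at [0.4708 0.0537 0.1538] dp [-0.683  0.247  0.358] rot [-1.000e-04 -1.000e-04  1.049e-01] F [-0.   1.3 -0.8] w 0.0237 g 45.0
```

```bash
python3 -m pendant '[{"dp":[-0.4,0.1,0],"rotation":[0,0,0.03],"jaw":0.1},{"dp":[-0.683,0.247,0.1],"rotation":[0,0,0.06],"jaw":0.1},{"dp":[-0.683,0.247,0.2],"rotation":[0,0,0.105],"jaw":0.1},{"dp":[-0.683,0.247,0.358],"rotation":[0,0,0.105],"jaw":0.1},{"dp":[-0.683,0.247,0.358],"rotation":[0,0,0.105],"jaw":0.1},{"dp":[-0.683,0.247,0.358],"rotation":[0,0,0.105],"jaw":0.1}]' 
python3 -c "
from h import *
print(r.read_state()['joint_positions'].round(3))
c=snap('wrist','w21')
m=lambda c,D:(D[...,2]>.085)&(D[...,2]<.14)&(abs(D[...,1]-.157)<.06)&(D[...,0]<-.055)&(D[...,0]>-.25)
slices(c,m,-.24,-.05)
go([-.20,.157,.036],-176.6,0,False)"
```

```text
time: 39.42
ee_pos: [0.4186, -0.0408, 0.1005]
eef_rot: [1.0, 0.031, 0.0, -0.001]
ft_force: [-0.6, 0.4, -1.3]
width: 0.0235
grip_force: 45.0
[ 0.626  0.033 -0.635  2.089  0.021  1.026 -1.528]
 x-0.230 n78 y 0.1472..0.1709 mid 0.1590 ztop 0.1135
 x-0.220 n964 y 0.1472..0.1708 mid 0.1590 ztop 0.1144
 x-0.210 n438 y 0.1465..0.1716 mid 0.1591 ztop 0.1256
 x-0.200 n30 y 0.1466..0.1709 mid 0.1588 ztop 0.1398
 x-0.190 n2249 y 0.1372..0.1808 mid 0.1590 ztop 0.1231
 x-0.180 n1172 y 0.1472..0.1712 mid 0.1592 ztop 0.1144
 x-0.170 n1202 y 0.1474..0.1711 mid 0.1593 ztop 0.1143
 x-0.160 n1250 y 0.1445..0.1742 mid 0.1594 ztop 0.1129
 x-0.150 n2569 y 0.1300..0.1891 mid 0.1596 ztop 0.1083
 x-0.140 n4140 y 0.1194..0.1992 mid 0.1593 ztop 0.1069
 x-0.130 n4588 y 0.1194..0.1994 mid 0.1594 ztop 0.1069
 x-0.120 n4785 y 0.1192..0.1995 mid 0.1594 ztop 0.1069
 x-0.110 n5027 y 0.1194..0.1993 mid 0.1594 ztop 0.1068
 x-0.100 n5284 y 0.1195..0.1995 mid 0.1595 ztop 0.1068
 x-0.090 n5553 y 0.1192..0.1995 mid 0.1593 ztop 0.1068
 x-0.080 n569 y 0.1194..0.1992 mid 0.1593 ztop 0.1066
t 39.48 at [ 0.4188 -0.041   0.1007] dp [-0.006  0.005  0.431] rot [-0.0002 -0.0001  0.0004] F [0.7 0.6 0.3] w 0.0239 g 45.0
```

View pics/w21.png

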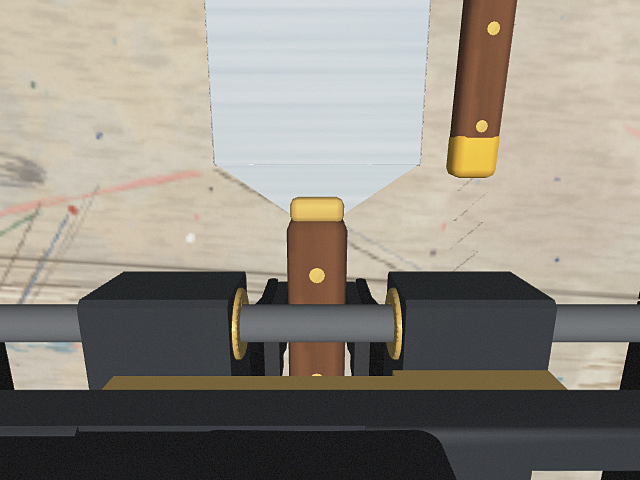

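The wrist view now shows the red scraper's blade from (205,0) to (430,165), straight and level, with the yellow handle at (480,90). I'll cross-check the mouth's y position against the dots.

```bash
python3 -c "
from h import *
c=dict(np.load('w2.npz'));z=np.array([0,0,1.])
for u in (397,326.5,268.5): print(toD(ray(c,u,254.5,z,.076)).round(4))
for u in (359.6,393.9,428.25,298.25,325.4,352.5,250.5,288.5): print(u,toD(ray(c,u,225,z,.042)).round(4))
c=dict(np.load('w21.npz')); slices(c,lambda c,D:(D[...,2]>.03)&(D[...,2]<.07)&(abs(D[...,1]-.07)<.03),-.16,-.05)
"
```

```text
[-0.0239  0.1584  0.076 ]
[-0.0234  0.0736  0.076 ]
[-0.0229  0.0049  0.076 ]
359.6 [-0.0407  0.1151  0.042 ]
393.9 [-0.0412  0.1575  0.042 ]
428.25 [-0.0416  0.2003  0.042 ]
298.25 [-0.0399  0.0399  0.042 ]
325.4 [-0.0403  0.073   0.042 ]
352.5 [-0.0406  0.1063  0.042 ]
250.5 [-0.0393 -0.018   0.042 ]
288.5 [-0.0398  0.028   0.042 ]
 x-0.150 n238 y 0.0629..0.0847 mid 0.0738 ztop 0.0434
 x-0.140 n751 y 0.0620..0.0859 mid 0.0740 ztop 0.0446
 x-0.130 n745 y 0.0622..0.0859 mid 0.0741 ztop 0.0450
 x-0.120 n789 y 0.0623..0.0855 mid 0.0739 ztop 0.0453
 x-0.110 n838 y 0.0624..0.0857 mid 0.0741 ztop 0.0457
 x-0.100 n860 y 0.0623..0.0857 mid 0.0740 ztop 0.0463
 x-0.090 n903 y 0.0626..0.0856 mid 0.0741 ztop 0.0467
 x-0.080 n941 y 0.0623..0.0857 mid 0.0740 ztop 0.0474
 x-0.070 n981 y 0.0621..0.0856 mid 0.0738 ztop 0.0478
 x-0.060 n56 y 0.0629..0.0856 mid 0.0743 ztop 0.0462
```

```bash
python3 -m pendant '[{"dp":[-0.03,0.011,0.2],"rotation":[0,0,0],"jaw":0.1},{"dp":[-0.03,0.011,0.423],"rotation":[0,0,0],"jaw":0.1},{"dp":[-0.03,0.011,0.423],"rotation":[0,0,0],"jaw":0.1},{"dp":[-0.03,0.011,0.423],"rotation":[0,0,0],"jaw":0.1}]' 
python3 -c "
from h import *
c=snap('wrist','w22')
m=lambda c,D:(D[...,2]>.03)&(D[...,2]<.09)&(abs(D[...,1]-.157)<.045)&(D[...,0]<-.055)&(D[...,0]>-.25)
slices(c,m,-.24,-.05,.02)
go([-.20,.157,.036],-176.6,0,False)"
```

```text
time: 39.98
ee_pos: [0.4148, -0.043, 0.0378]
eef_rot: [1.0, 0.03, 0.001, -0.001]
ft_force: [0.6, -0.3, -0.7]
width: 0.0237
grip_force: 45.0
 x-0.240 n9 y 0.1451..0.1690 mid 0.1571 ztop 0.0474
 x-0.220 n1588 y 0.1445..0.1697 mid 0.1571 ztop 0.0518
 x-0.200 n3015 y 0.1352..0.1790 mid 0.1571 ztop 0.0872
 x-0.180 n2358 y 0.1452..0.1692 mid 0.1572 ztop 0.0517
 x-0.160 n3501 y 0.1310..0.1835 mid 0.1572 ztop 0.0495
 x-0.140 n8601 y 0.1170..0.1974 mid 0.1572 ztop 0.0442
 x-0.120 n9761 y 0.1170..0.1971 mid 0.1570 ztop 0.0442
 x-0.100 n10797 y 0.1169..0.1972 mid 0.1570 ztop 0.0442
 x-0.080 n552 y 0.1171..0.1969 mid 0.1570 ztop 0.0440
t 40.02 at [ 0.4149 -0.0432  0.0379] dp [ 0.021 -0.009  0.013] rot [-0.0001 -0.0003 -0.    ] F [ 0.2 -0.  -0.2] w 0.0235 g 45.0
```

```bash
python3 -m pendant '[{"dp":[0.1,-0.004,0],"rotation":[0,0,0],"jaw":0.1},{"dp":[0.2,-0.004,0.004],"rotation":[0,0,0],"jaw":0.1},{"dp":[0.3,-0.004,0.004],"rotation":[0,0,0],"jaw":0.1},{"dp":[0.38,-0.004,0.004],"rotation":[0,0,0],"jaw":0.1},{"dp":[0.46,-0.004,0.004],"rotation":[0,0,0],"jaw":0.1},{"dp":[0.5,-0.004,0.004],"rotation":[0,0,0],"jaw":0.1}]' 
python3 -m pendant '[{"dp":[0.08,0,0],"rotation":[0,0,0],"jaw":0.1},{"dp":[0.16,0,0],"rotation":[0,0,0],"jaw":0.1},{"dp":[0.21,0,0],"rotation":[0,0,0],"jaw":0.1},{"dp":[0.21,0,0],"rotation":[0,0,0],"jaw":0.1}]' 
python3 -c "
from h import *
c=snap('wrist','w23')
m=lambda c,D:(D[...,2]>.03)&(D[...,2]<.07)&(abs(D[...,1]-.157)<.045)&(D[...,0]<-.042)&(D[...,0]>-.25)
slices(c,m,-.16,-.04,.01)
go([-.095,.157,.037],-176.6,0,False)"
```

```text
time: 40.78
ee_pos: [0.4893, -0.038, 0.0357]
eef_rot: [1.0, 0.029, -0.0, -0.001]
ft_force: [-1.5, -0.5, 1.2]
width: 0.0235
grip_force: 45.0
time: 41.28
ee_pos: [0.5208, -0.0362, 0.0358]
eef_rot: [1.0, 0.029, 0.0, -0.001]
ft_force: [1.7, -0.2, 0.9]
width: 0.0236
grip_force: 45.0
 x-0.130 n6 y 0.1458..0.1696 mid 0.1577 ztop 0.0450
 x-0.120 n953 y 0.1459..0.1696 mid 0.1578 ztop 0.0496
 x-0.110 n643 y 0.1452..0.1703 mid 0.1577 ztop 0.0497
 x-0.100 n24 y 0.1452..0.1702 mid 0.1577 ztop 0.0634
 x-0.090 n1525 y 0.1362..0.1797 mid 0.1579 ztop 0.0568
 x-0.080 n1144 y 0.1457..0.1698 mid 0.1578 ztop 0.0498
 x-0.070 n1193 y 0.1460..0.1696 mid 0.1578 ztop 0.0498
 x-0.060 n1203 y 0.1457..0.1693 mid 0.1575 ztop 0.0491
 x-0.050 n2281 y 0.1319..0.1838 mid 0.1578 ztop 0.0466
t 41.33 at [ 0.5204 -0.0362  0.0358] dp [ 0.017 -0.004 -0.008] rot [-0.0002 -0.0001 -0.0001] F [ 1.2 -0.1  0.7] w 0.0235 g 45.0
```

```bash
python3 -m pendant '[{"dp":[0.02,0,-0.005],"rotation":[0,0,0],"jaw":0.1},{"dp":[0.04,0,-0.005],"rotation":[0,0,0],"jaw":0.1},{"dp":[0.05,0,-0.005],"rotation":[0,0,0],"jaw":0.1},{"dp":[0.05,0,-0.005],"rotation":[0,0,0],"jaw":0.1}]' 
python3 -c "
from h import *
go([-.095,.157,.037],-176.6,0,False)"
```

```text
time: 41.82
ee_pos: [0.5253, -0.0363, 0.0358]
eef_rot: [1.0, 0.029, -0.002, -0.0]
ft_force: [-8.8, -0.5, 4.0]
width: 0.0235
grip_force: 45.0
t 41.83 at [ 0.5253 -0.0363  0.0358] dp [-0.016 -0.007 -0.008] rot [-0.0001  0.0008 -0.0002] F [-8.8 -0.5  4. ] w 0.0235 g 45.0
```

The large scraper is bottomed (8.8 N contact). I'll release it, then measure how far home the yellow and red ones are.

```bash
python3 -m pendant '[{"dp":[-0.015,0,0],"rotation":[0,0,0],"jaw":0.5},{"dp":[-0.015,0,0],"rotation":[0,0,0],"jaw":0.5},{"dp":[-0.015,0,0],"rotation":[0,0,0],"jaw":0.5}]' >/dev/null
python3 -m pendant '[{"dp":[0,0,-0.4],"rotation":[0,0,0],"jaw":0.5},{"dp":[-0.3,0.2,-0.8],"rotation":[0,0,0],"jaw":0.5},{"dp":[-0.7,0.3,-1],"rotation":[0,0,0],"jaw":0.5},{"dp":[-0.7,0.3,-1],"rotation":[0,0,0],"jaw":0.5}]' 
python3 -c "
from h import *
c=snap('wrist','w24'); D=toD(cloud(c).reshape(-1,3))
for y in (.157,.074):
  q=D[(abs(D[:,1]-y)<.008)&(D[:,2]>.03)&(D[:,2]<.06)&(D[:,0]<-.045)]; print(y,len(q),np.percentile(q[:,0],[0.2,1]), np.median(q[:,1]))
slices(c,lambda c,D:(D[...,2]>.03)&(D[...,2]<.07)&(abs(D[...,1]-.157)<.02),-.16,-.04,.02)
go([-.19,.074,.1],-176.6,0,False)"
```

```text
time: 42.7
ee_pos: [0.422, -0.0886, 0.1884]
eef_rot: [1.0, 0.028, 0.001, 0.0]
ft_force: [0.3, -0.1, 0.0]
width: 0.0434
grip_force: 0.0
0.157 3329 [-0.14860823 -0.14773842] 0.156970418454541
0.074 3344 [-0.14879599 -0.14795181] 0.0740699567257053
 x-0.140 n714 y 0.1451..0.1699 mid 0.1575 ztop 0.0447
 x-0.120 n748 y 0.1453..0.1696 mid 0.1574 ztop 0.0456
 x-0.100 n777 y 0.1453..0.1694 mid 0.1574 ztop 0.0464
 x-0.080 n844 y 0.1454..0.1695 mid 0.1574 ztop 0.0475
 x-0.060 n822 y 0.1453..0.1695 mid 0.1574 ztop 0.0480
t 42.75 at [ 0.4213 -0.0893  0.1891] dp [0.063 0.234 0.594] rot [ 0.0003 -0.0003 -0.0005] F [ 1.1 -1.   0.7] w 0.0437 g 0.0
```

Both butts are at -0.149, so both scrapers are home. Now the small blue one.

```bash
python3 -m pendant '[{"dp":[0.1,-0.4,0],"rotation":[0,0,-0.1],"jaw":0.6},{"dp":[0.1,-0.8,0],"rotation":[0,0,-0.2],"jaw":0.6},{"dp":[0.1,-1,0],"rotation":[0,0,-0.234],"jaw":0.6},{"dp":[0.1,-1,0],"rotation":[0,0,-0.234],"jaw":0.6},{"dp":[0.1,-1,0],"rotation":[0,0,-0.234],"jaw":0.6},{"dp":[0.1,-1,0],"rotation":[0,0,-0.234],"jaw":0.6},{"dp":[0.1,-1,0],"rotation":[0,0,-0.234],"jaw":0.6},{"dp":[0.1,-1,0],"rotation":[0,0,-0.234],"jaw":0.6}]' >/dev/null
python3 -c "
from h import *
print(r.read_state()['joint_positions'].round(3))
go([.43,.21,.2],-92)"
```

```text
[ 0.527 -0.037 -0.749  1.95  -0.029  1.219 -0.247]
t 43.75 at [0.4296 0.0638 0.1865] dp [ 0.974 -0.032 -0.088] rot [-0.     -0.0003 -0.0001] F [ 0.  -0.1  0.2] w 0.0522 g 0.0
```

```bash
python3 -m pendant '[{"dp":[0.4,0,0],"rotation":[0,0,0],"jaw":0.6},{"dp":[0.8,0,0],"rotation":[0,0,0],"jaw":0.6},{"dp":[0.97,0,0],"rotation":[0,0,0],"jaw":0.6},{"dp":[0.97,0,0],"rotation":[0,0,0],"jaw":0.6}]' >/dev/null
python3 -c "
from h import *
c=snap('wrist','w25'); find(c,.43,.345,.13,.005,.03);find(c,.4275,.3085,.058,.0135,.03)
go([.428,.318,.08],-92.3)"
```

```text
c 425.7 326.5 len 125.3 wid 39.3 dir 86.8 ztop 0.0191 [ 275    0   52  168 5504]
c 426.3 315.1 len 102.5 wid 23.8 dir 87.9 ztop 0.0192 [ 286   30   31  138 3910]
t 44.3 at [0.4352 0.2095 0.1866] dp [ 0.719 -0.076  0.712] rot [-0.0002 -0.0003  0.    ] F [ 0.9 -1.6 -1. ] w 0.0519 g 0.0
```

```bash
python3 -m pendant '[{"dp":[0.4,-0.085,0.2],"rotation":[0,0,0],"jaw":0.6},{"dp":[0.72,-0.085,0.5],"rotation":[0,0,0],"jaw":0.6},{"dp":[0.725,-0.085,0.712],"rotation":[0,0,0],"jaw":0.6},{"dp":[0.725,-0.085,0.712],"rotation":[0,0,0],"jaw":0.6}]' >/dev/null
python3 -c "
from h import *
c=snap('wrist','w26'); find(c,.43,.36,.13,.005,.03)
go([.4265,.319,.003],-92.1)"
```

```text
c 428.4 366.4 len 150.4 wid 40.2 dir 88.2 ztop 0.0185 [  279    34    76   270 15135]
t 44.85 at [0.4272 0.3167 0.0798] dp [ 0.015 -0.004  0.512] rot [-0.0003  0.     -0.001 ] F [-0.4  0.5  0.8] w 0.0521 g 0.0
```

```bash
python3 -m pendant '[{"dp":[0.015,-0.002,0.25],"rotation":[0,0,-0.001],"jaw":0.6},{"dp":[0.015,-0.002,0.48],"rotation":[0,0,-0.001],"jaw":0.6},{"dp":[0.015,-0.002,0.51],"rotation":[0,0,-0.001],"jaw":0.6},{"dp":[0.015,-0.002,0.51],"rotation":[0,0,-0.001],"jaw":0.1},{"dp":[0.015,-0.002,0.51],"rotation":[0,0,-0.001],"jaw":0.1},{"dp":[0.015,-0.002,0.51],"rotation":[0,0,-0.001],"jaw":0.1},{"dp":[0.015,-0.002,0.51],"rotation":[0,0,-0.001],"jaw":0.1},{"dp":[0.015,-0.002,0.51],"rotation":[0,0,-0.001],"jaw":0.1}]' 45
python3 -m pendant '[{"dp":[0,0,0],"rotation":[0,0,0],"jaw":0.1},{"dp":[0,0,-0.3],"rotation":[0,0,0],"jaw":0.1},{"dp":[0,0,-0.8],"rotation":[0,0,0],"jaw":0.1},{"dp":[0,0,-1],"rotation":[0,0,0],"jaw":0.1}]' 
python3 -m pendant '[{"dp":[-0.4,0,0],"rotation":[0,0,0],"jaw":0.1},{"dp":[-0.8,0,0],"rotation":[0,0,0],"jaw":0.1},{"dp":[-1,0,0],"rotation":[0,0,0],"jaw":0.1}]' 
python3 -c "
from h import *
print(r.read_state()['joint_positions'].round(3))
go([-.21,.0042,.12],-176.6,0,False)"
```

```text
time: 45.85
ee_pos: [0.4274, 0.3206, 0.0044]
eef_rot: [0.72, 0.694, 0.001, -0.0]
ft_force: [-0.7, -1.6, 6.8]
width: 0.0238
grip_force: 45.0
time: 46.35
ee_pos: [0.4271, 0.3207, 0.1563]
eef_rot: [0.719, 0.695, 0.001, -0.0]
ft_force: [0.8, 0.6, -1.0]
width: 0.0235
grip_force: 45.0
time: 46.72
ee_pos: [0.4215, 0.167, 0.1533]
eef_rot: [0.721, 0.693, -0.0, 0.0]
ft_force: [0.2, 0.8, -0.6]
width: 0.0232
grip_force: 45.0
[ 0.461  0.079 -0.956  1.944  0.071  1.154 -0.561]
t 46.73 at [0.4215 0.167  0.1533] dp [-2.411  0.065  0.223] rot [0.000e+00 1.000e-04 2.344e-01] F [ 0.2  0.8 -0.6] w 0.0232 g 45.0
```

```bash
python3 -m pendant '[{"dp":[-0.4,0,0],"rotation":[0,0,0],"jaw":0.1},{"dp":[-0.8,0,0],"rotation":[0,0,0],"jaw":0.1},{"dp":[-1,0,0],"rotation":[0,0,0],"jaw":0.1}]' >/dev/null
python3 -m pendant '[{"dp":[-0.4,0,0],"rotation":[0,0,0.03],"jaw":0.1},{"dp":[-0.8,0,0],"rotation":[0,0,0.06],"jaw":0.1},{"dp":[-1,0.05,0],"rotation":[0,0,0.09],"jaw":0.1},{"dp":[-1,0.05,0],"rotation":[0,0,0.2],"jaw":0.1},{"dp":[-1,0.05,0],"rotation":[0,0,0.2],"jaw":0.1},{"dp":[-1,0.05,0],"rotation":[0,0,0.2],"jaw":0.1},{"dp":[-1,0.05,0],"rotation":[0,0,0.2],"jaw":0.1}]' 
python3 -c "
from h import *
print(r.read_state()['joint_positions'].round(3))
go([-.205,.0042,.10],-176.6,0,False)"
```

```text
time: 47.98
ee_pos: [0.4183, -0.1296, 0.1531]
eef_rot: [0.991, 0.136, -0.0, -0.001]
ft_force: [0.5, 1.0, -1.4]
width: 0.0237
grip_force: 45.0
[ 0.837  0.007 -0.633  1.99   0.003  1.147 -1.094]
t 47.98 at [ 0.4183 -0.1296  0.1531] dp [-0.093  0.424  0.353] rot [-0.0002  0.      0.0341] F [ 0.5  1.  -1.4] w 0.0237 g 45.0
```

```bash
python3 -m pendant '[{"dp":[-0.093,0.2,0],"rotation":[0,0,0.034],"jaw":0.1},{"dp":[-0.093,0.424,0.2],"rotation":[0,0,0.034],"jaw":0.1},{"dp":[-0.093,0.424,0.353],"rotation":[0,0,0.034],"jaw":0.1},{"dp":[-0.093,0.424,0.353],"rotation":[0,0,0.034],"jaw":0.1}]' >/dev/null
python3 -c "
from h import *
c=snap('wrist','w27')
m=lambda c,D:(D[...,2]>.07)&(D[...,2]<.14)&(abs(D[...,1]-.0042)<.04)&(D[...,0]<-.055)&(D[...,0]>-.25)
slices(c,m,-.24,-.05)
go([-.205,.0042,.0365],-176.6,0,False)"
```

```text
x-0.230 n817 y -0.0060..0.0177 mid 0.0059 ztop 0.1127
 x-0.220 n824 y -0.0057..0.0180 mid 0.0061 ztop 0.1128
 x-0.210 n123 y -0.0067..0.0185 mid 0.0059 ztop 0.1388
 x-0.200 n793 y -0.0105..0.0226 mid 0.0061 ztop 0.1131
 x-0.190 n1203 y -0.0153..0.0272 mid 0.0060 ztop 0.1129
 x-0.180 n1185 y -0.0057..0.0180 mid 0.0062 ztop 0.1125
 x-0.170 n1189 y -0.0056..0.0179 mid 0.0061 ztop 0.1119
 x-0.160 n1470 y -0.0083..0.0210 mid 0.0064 ztop 0.1097
 x-0.150 n1951 y -0.0136..0.0264 mid 0.0064 ztop 0.1050
 x-0.140 n2252 y -0.0134..0.0265 mid 0.0065 ztop 0.1050
 x-0.130 n2367 y -0.0135..0.0264 mid 0.0065 ztop 0.1049
 x-0.120 n2484 y -0.0134..0.0267 mid 0.0066 ztop 0.1049
 x-0.110 n2609 y -0.0134..0.0267 mid 0.0067 ztop 0.1049
 x-0.100 n2740 y -0.0133..0.0268 mid 0.0067 ztop 0.1048
 x-0.090 n1545 y -0.0133..0.0268 mid 0.0067 ztop 0.1048
t 48.52 at [ 0.4222 -0.1941  0.1   ] dp [-0.     0.003  0.423] rot [-0.0004  0.0002  0.001 ] F [-0.1  0.4  0.2] w 0.0236 g 45.0
```

```bash
python3 -m pendant '[{"dp":[0,0.007,0.2],"rotation":[0,0,0.001],"jaw":0.1},{"dp":[0,0.007,0.409],"rotation":[0,0,0.001],"jaw":0.1},{"dp":[0,0.007,0.409],"rotation":[0,0,0.001],"jaw":0.1},{"dp":[0,0.007,0.409],"rotation":[0,0,0.001],"jaw":0.1}]' >/dev/null
python3 -c "
from h import *
c=snap('wrist','w28')
m=lambda c,D:(D[...,2]>.03)&(D[...,2]<.09)&(abs(D[...,1]-.0042)<.03)&(D[...,0]<-.055)&(D[...,0]>-.25)
slices(c,m,-.24,-.05,.02)
go([-.095,.0042,.0385],-176.6,0,False)"
```

```text
x-0.240 n8 y -0.0078..0.0161 mid 0.0041 ztop 0.0502
 x-0.220 n1589 y -0.0085..0.0167 mid 0.0041 ztop 0.0546
 x-0.200 n2982 y -0.0176..0.0259 mid 0.0041 ztop 0.0895
 x-0.180 n2373 y -0.0079..0.0161 mid 0.0041 ztop 0.0545
 x-0.160 n2702 y -0.0116..0.0199 mid 0.0042 ztop 0.0521
 x-0.140 n4414 y -0.0159..0.0242 mid 0.0041 ztop 0.0470
 x-0.120 n4905 y -0.0159..0.0242 mid 0.0041 ztop 0.0471
 x-0.100 n5406 y -0.0158..0.0243 mid 0.0043 ztop 0.0470
 x-0.080 n202 y -0.0157..0.0241 mid 0.0042 ztop 0.0469
t 49.08 at [ 0.4238 -0.196   0.0406] dp [ 0.723 -0.011  0.015] rot [ 0.     -0.0003 -0.0001] F [ 0.1  0.6 -0.4] w 0.0235 g 45.0
```

```bash
python3 -m pendant '[{"dp":[0.05,-0.004,0.02],"rotation":[0,0,0],"jaw":0.1},{"dp":[0.15,-0.004,0.022],"rotation":[0,0,0],"jaw":0.1},{"dp":[0.25,-0.004,0.022],"rotation":[0,0,0],"jaw":0.1},{"dp":[0.33,-0.004,0.022],"rotation":[0,0,0],"jaw":0.1},{"dp":[0.41,-0.004,0.022],"rotation":[0,0,0],"jaw":0.1},{"dp":[0.5,-0.004,0.022],"rotation":[0,0,0],"jaw":0.1}]' 
python3 -m pendant '[{"dp":[0.08,0,0],"rotation":[0,0,0],"jaw":0.1},{"dp":[0.16,0,0],"rotation":[0,0,0],"jaw":0.1},{"dp":[0.21,0,0],"rotation":[0,0,0],"jaw":0.1},{"dp":[0.21,0,0],"rotation":[0,0,0],"jaw":0.1}]' 
python3 -m pendant '[{"dp":[0.02,0,0],"rotation":[0,0,0],"jaw":0.1},{"dp":[0.035,0,0],"rotation":[0,0,0],"jaw":0.1},{"dp":[0.035,0,0],"rotation":[0,0,0],"jaw":0.1}]' 
python3 -c "
from h import *
c=snap('wrist','w29')
m=lambda c,D:(D[...,2]>.03)&(D[...,2]<.07)&(abs(D[...,1]-.0042)<.03)&(D[...,0]<-.042)&(D[...,0]>-.25)
slices(c,m,-.15,-.04,.02)
go([-.095,.0042,.0385],-176.6,0,False)"
```

```text
time: 49.82
ee_pos: [0.4983, -0.1907, 0.0354]
eef_rot: [1.0, 0.029, -0.0, -0.001]
ft_force: [-1.1, 0.5, 1.3]
width: 0.0235
grip_force: 45.0
time: 50.32
ee_pos: [0.5297, -0.1887, 0.0356]
eef_rot: [1.0, 0.029, 0.0, -0.001]
ft_force: [1.3, 0.8, 2.2]
width: 0.0233
grip_force: 45.0
time: 50.7
ee_pos: [0.5341, -0.1887, 0.0355]
eef_rot: [1.0, 0.029, 0.0, -0.001]
ft_force: [-0.9, -1.3, 1.4]
width: 0.0236
grip_force: 45.0
 x-0.130 n1 y -0.0067..-0.0067 mid -0.0067 ztop 0.0448
 x-0.110 n1631 y -0.0077..0.0172 mid 0.0048 ztop 0.0493
 x-0.090 n1380 y -0.0156..0.0234 mid 0.0039 ztop 0.0559
 x-0.070 n2353 y -0.0073..0.0167 mid 0.0047 ztop 0.0496
 x-0.050 n1947 y -0.0088..0.0182 mid 0.0047 ztop 0.0477
t 50.75 at [ 0.5341 -0.1887  0.0355] dp [-0.015 -0.006 -0.02 ] rot [-0.0002 -0.     -0.0001] F [-1.3 -0.7  1.8] w 0.0234 g 45.0
```

Nearly home. I'll push to contact, release, and rise to check everything.

```bash
python3 -m pendant '[{"dp":[0.015,0,0],"rotation":[0,0,0],"jaw":0.1},{"dp":[0.03,0,0],"rotation":[0,0,0],"jaw":0.1},{"dp":[0.03,0,0],"rotation":[0,0,0],"jaw":0.1}]' 
python3 -m pendant '[{"dp":[-0.005,0,0],"rotation":[0,0,0],"jaw":0.45},{"dp":[-0.005,0,0],"rotation":[0,0,0],"jaw":0.45},{"dp":[-0.005,0,0],"rotation":[0,0,0],"jaw":0.45}]' >/dev/null
python3 -m pendant '[{"dp":[0,0,-0.4],"rotation":[0,0,0],"jaw":0.45},{"dp":[-0.3,0,-0.8],"rotation":[0,0,0],"jaw":0.45},{"dp":[-0.7,0.1,-1],"rotation":[0,0,0],"jaw":0.45},{"dp":[-0.7,0.3,-1],"rotation":[0,0,0],"jaw":0.45}]'
cat > chk.py <<'E'
from h import *
c=snap('wrist','w30'); D=toD(cloud(c).reshape(-1,3))
for n,y,L in (('L',.157,.177),('M',.074,.177),('S',.0048,.177),('wide',-.0593,.15),('red',-.1222,.13),('orange',-.184,.128)):
  q=D[(abs(D[:,1]-y)<.008)&(D[:,2]>.024)&(D[:,2]<.06)&(D[:,0]<-.045)]
  if len(q)>20:
    b=np.percentile(q[:,0],.5); a=[q[abs(q[:,0]-x)<.01] for x in (b+.015,-.06)]
    print(n,len(q),'butt',b.round(4),'depth',(b+L+.0412).round(4),[(np.median(k[:,1]).round(4),np.percentile(k[:,2],95).round(4)) for k in a])
E
python3 chk.py
```

```text
time: 51.12
ee_pos: [0.536, -0.1886, 0.0348]
eef_rot: [1.0, 0.029, -0.003, -0.001]
ft_force: [-12.5, 0.7, 9.2]
width: 0.0233
grip_force: 45.0
time: 52.0
ee_pos: [0.4348, -0.2398, 0.1882]
eef_rot: [1.0, 0.03, 0.001, 0.001]
ft_force: [1.0, -0.1, -0.0]
width: 0.0394
grip_force: 0.0
L 3358 butt -0.1488 depth 0.0694 [(np.float64(0.1568), np.float64(0.0456)), (np.float64(0.1567), np.float64(0.0485))]
M 3274 butt -0.1496 depth 0.0686 [(np.float64(0.0739), np.float64(0.0454)), (np.float64(0.0738), np.float64(0.0485))]
S 3288 butt -0.1486 depth 0.0696 [(np.float64(0.0047), np.float64(0.0454)), (np.float64(0.0047), np.float64(0.0485))]
wide 2648 butt -0.1232 depth 0.068 [(np.float64(-0.0592), np.float64(0.0442)), (np.float64(-0.0591), np.float64(0.049))]
red 1665 butt -0.1018 depth 0.0694 [(np.float64(-0.1204), np.float64(0.0455)), (np.float64(-0.1211), np.float64(0.0457))]
orange 1632 butt -0.1005 depth 0.0687 [(np.float64(-0.1838), np.float64(0.0442)), (np.float64(-0.1831), np.float64(0.0444))]
```

View pics/w30.png

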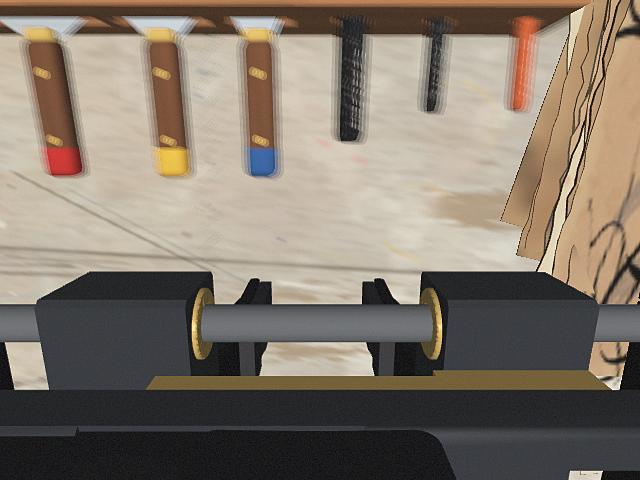

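All six tools sit 68–70 mm deep and nearly straight; red, yellow and blue handles are at (62,105), (168,100) and (260,100), and the three markers are seated on the right. Jars were not approached, so I'm handing in.

```bash
python3 -m pendant '[{"dp":[0,0,0],"rotation":[0,0,0],"jaw":0.45},{"dp":[0,0,0],"rotation":[0,0,0],"jaw":0.45},{"dp":[0,0,0],"rotation":[0,0,0],"jaw":0.45},{"dp":[0,0,0],"rotation":[0,0,0],"jaw":0.45}]' && python3 -c "
from h import *
print(r.close_job())"
```

```text
time: 52.55
ee_pos: [0.4359, -0.2389, 0.185]
eef_rot: [1.0, 0.03, -0.0, -0.001]
ft_force: [0.3, -0.5, 0.7]
width: 0.0394
grip_force: 0.0
the job is handed in; nothing more can be done
None
```

The job is handed in at about 53 s: all three scrapers and all three markers measured 68–70 mm deep in their own holes and were let go, I kept the arm away from the jars, and the hand-in returned no verdict.

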